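Fit the water filters and flush the tap

TASK

Get the stall's drinking water ready: for every fresh filter tube waiting in the wooden rack pull one red dust plug and leave it in the steel dish, then push the tube into that port of the white manifold, past its seal until it bottoms; a port with no tube for it keeps its plug. Slide the enamel jug in between the drip tray's side rails until it stands squarely under the spout. Only then push the tap lever all the way back, let it flush for a good second, pull it forward to shut it again, and leave the jug in place and everything else on the counter undisturbed.

Things in the scene. Friction and masses are not known exactly. Their poses are not given: they have to be found in the camera images.
- manifold: White plastic filter manifold fixed to the counter, 70 (x) x 190 (y) x 60 mm high, with three push-fit ports in a row along its y, 64 mm apart, facing up. Origin: centre of its underside, z up.
- port1 (a point): Mouth of port 1 (y = -64 mm on the manifold): centre of the top of its blue collar, 40 mm wide, 5 mm proud, top 65 mm above the counter. Bore 27 mm wide, 45 mm deep from here; three sprung seal pads 18 mm down leave 21 mm, so a tube needs some 5 to 15 N of push from there to the bottom and is then held by friction. Axes as the manifold's.
- port2 (a point): Mouth of port 2 (middle on the manifold): centre of the top of its blue collar, 40 mm wide, 5 mm proud, top 65 mm above the counter. Bore 27 mm wide, 45 mm deep from here; three sprung seal pads 18 mm down leave 21 mm, so a tube needs some 5 to 15 N of push from there to the bottom and is then held by friction. Axes as the manifold's.
- port3 (a point): Mouth of port 3 (y = +64 mm on the manifold): centre of the top of its blue collar, 40 mm wide, 5 mm proud, top 65 mm above the counter. Bore 27 mm wide, 45 mm deep from here; three sprung seal pads 18 mm down leave 21 mm, so a tube needs some 5 to 15 N of push from there to the bottom and is then held by friction. Axes as the manifold's.
- tube1: Fresh filter tube, 90 g: rigid white tube 24 mm wide, 150 mm long, blue ring, foot tapered to 19 mm over the last 5 mm, blue cap 28 mm wide and 10 mm tall on top. Origin: centre of the foot's underside, z along the tube to the cap. Starts upright in a rack hole, foot 10 mm above the counter. Two or three are present (an absent one reads None).
- tube2: Fresh filter tube, 90 g: rigid white tube 24 mm wide, 150 mm long, blue ring, foot tapered to 19 mm over the last 5 mm, blue cap 28 mm wide and 10 mm tall on top. Origin: centre of the foot's underside, z along the tube to the cap. Starts upright in a rack hole, foot 10 mm above the counter. Two or three are present (an absent one reads None).
- tube3: Fresh filter tube, 90 g: rigid white tube 24 mm wide, 150 mm long, blue ring, foot tapered to 19 mm over the last 5 mm, blue cap 28 mm wide and 10 mm tall on top. Origin: centre of the foot's underside, z along the tube to the cap. Starts upright in a rack hole, foot 10 mm above the counter. Two or three are present (an absent one reads None).
- plug1: Red dust plug, 70 mm tall, 30 g: stem 19 mm wide, 26 mm long, loose in a port; flange 36 mm wide, 4 mm thick, resting on the collar; above it a plain round knob 20 mm wide, 40 mm tall. Origin: centre of the stem's underside, z up through the knob. One starts in each port, origin 26 mm below the port's mouth.
- plug2: Red dust plug, 70 mm tall, 30 g: stem 19 mm wide, 26 mm long, loose in a port; flange 36 mm wide, 4 mm thick, resting on the collar; above it a plain round knob 20 mm wide, 40 mm tall. Origin: centre of the stem's underside, z up through the knob. One starts in each port, origin 26 mm below the port's mouth.
- plug3: Red dust plug, 70 mm tall, 30 g: stem 19 mm wide, 26 mm long, loose in a port; flange 36 mm wide, 4 mm thick, resting on the collar; above it a plain round knob 20 mm wide, 40 mm tall. Origin: centre of the stem's underside, z up through the knob. One starts in each port, origin 26 mm below the port's mouth.
- rack: Light wooden block 70 (x) x 190 (y) x 55 mm high, fixed, with three 28 mm square holes, 45 mm deep, in a row along its y, 64 mm apart, in which the tubes stand. Origin: centre of its underside, z up.
- dish: Open steel dish fixed to the counter, 120 (x) x 150 (y) mm outside, walls 3 mm thick and 30 mm high, for the pulled plugs. Origin: centre of its underside, z up.
- tapstand: Steel tap over a black drip tray, fixed. Origin: on the counter straight below the 18 mm spout, whose end is 134 mm high; open front to -x. Tray floor 10 mm high, from x = -95 mm; side rails 28 mm high from x = -55 leave a lane 92 mm wide along x; back stop at x = +46. From a column behind it an arm 40 mm wide overhangs, x -14 to +80, 152 to 182 mm high. A standing jug has 24 mm to the spout.
- tap (a joint): Tap lever on the arm, rad. Pivot axis along the tapstand's y, 204 mm above the counter, 42 mm behind the spout (+x); its housing reaches 217 mm. 0: shut, leaning 0.5 rad forward of upright (to the tapstand's -x); 1.0: fully open, leaning 0.5 rad back (+x). Stays where it is left; about 1 N at the ball moves it. Within 0.15 of an end counts as shut or open.
- tap_tip (a point): Centre of the lever's blue ball, 26 mm in diameter, 70 mm from the pivot.
- jug: White enamel jug with blue rim and handle, 80 mm wide, 100 mm tall, heavy-bottomed, about 320 g. Origin: centre of its underside, z up; the handle points to its -x.
- jug_mouth (a point): Centre of the jug's rim plane, 100 mm above its underside.
- jug_handle (a point): Grasp point on the handle's upright bar (14 mm along the jug's x, 12 mm across, 24 to 92 mm above the jug's underside): 80 mm from the jug's axis, 78 mm above its underside. 33 mm are free between bar and jug, with bridges 27 to 37 and 82 to 92 mm up.
- water_bottle: Clear bottle, blue cap, 64 mm wide, 190 mm tall. Bystander: leave it alone. Origin: centre of its underside.
- soda_bottle: Green bottle, red cap, 62 mm wide, 180 mm tall. Bystander: leave it alone. Origin: centre of its underside.
- tea_glass: Amber tea glass, 66 mm wide, 85 mm tall. Bystander: leave it alone. Origin: centre of its underside.
- salt: White salt pot, 48 mm wide, 85 mm tall. Bystander: leave it alone. Origin: centre of its underside.
- spoon: Spoon with a wooden handle, 200 mm long, lying along its x. Bystander: leave it alone. Origin: centre of its underside.
- spice: Spice jar, red lid, 54 mm wide, 95 mm tall. Bystander: leave it alone. Origin: centre of its underside.
There are look-alikes about, which are no part of the job. What is shaped like the tube3 but green or turquoise is not meant.

How it is judged (in metres and radians):
On the way, in this order (a step that is already met when the one before it is completed fails the run):
1. every filter tube is home in a port, no port stands open, and the jug stands under the spout (((horizontal distance between tube1 and port1 below 0.006 m and z of tube1 in the frame of port1 below -0.0415 m and angle between tube1's own z axis and vertical below 0.08 rad) or (horizontal distance between tube1 and port2 below 0.006 m and z of tube1 in the frame of port2 below -0.0415 m and angle between tube1's own z axis and vertical below 0.08 rad) or (horizontal distance between tube1 and port3 below 0.006 m and z of tube1 in the frame of port3 below -0.0415 m and angle between tube1's own z axis and vertical below 0.08 rad)) and ((horizontal distance between tube2 and port1 below 0.006 m and z of tube2 in the frame of port1 below -0.0415 m and angle between tube2's own z axis and vertical below 0.08 rad) or (horizontal distance between tube2 and port2 below 0.006 m and z of tube2 in the frame of port2 below -0.0415 m and angle between tube2's own z axis and vertical below 0.08 rad) or (horizontal distance between tube2 and port3 below 0.006 m and z of tube2 in the frame of port3 below -0.0415 m and angle between tube2's own z axis and vertical below 0.08 rad)) and ((horizontal distance between tube3 and port1 below 0.006 m and z of tube3 in the frame of port1 below -0.0415 m and angle between tube3's own z axis and vertical below 0.08 rad) or (horizontal distance between tube3 and port2 below 0.006 m and z of tube3 in the frame of port2 below -0.0415 m and angle between tube3's own z axis and vertical below 0.08 rad) or (horizontal distance between tube3 and port3 below 0.006 m and z of tube3 in the frame of port3 below -0.0415 m and angle between tube3's own z axis and vertical below 0.08 rad)) and ((horizontal distance between tube1 and port1 below 0.006 m and z of tube1 in the frame of port1 below -0.0415 m and angle between tube1's own z axis and vertical below 0.08 rad) or (horizontal distance between tube2 and port1 below 0.006 m and z of tube2 in the frame of port1 below -0.0415 m and angle between tube2's own z axis and vertical below 0.08 rad) or (horizontal distance between tube3 and port1 below 0.006 m and z of tube3 in the frame of port1 below -0.0415 m and angle between tube3's own z axis and vertical below 0.08 rad) or (horizontal distance between plug1 and port1 below 0.008 m and z of plug1 in the frame of port1 below -0.022 m) or (horizontal distance between plug2 and port1 below 0.008 m and z of plug2 in the frame of port1 below -0.022 m) or (horizontal distance between plug3 and port1 below 0.008 m and z of plug3 in the frame of port1 below -0.022 m)) and ((horizontal distance between tube1 and port2 below 0.006 m and z of tube1 in the frame of port2 below -0.0415 m and angle between tube1's own z axis and vertical below 0.08 rad) or (horizontal distance between tube2 and port2 below 0.006 m and z of tube2 in the frame of port2 below -0.0415 m and angle between tube2's own z axis and vertical below 0.08 rad) or (horizontal distance between tube3 and port2 below 0.006 m and z of tube3 in the frame of port2 below -0.0415 m and angle between tube3's own z axis and vertical below 0.08 rad) or (horizontal distance between plug1 and port2 below 0.008 m and z of plug1 in the frame of port2 below -0.022 m) or (horizontal distance between plug2 and port2 below 0.008 m and z of plug2 in the frame of port2 below -0.022 m) or (horizontal distance between plug3 and port2 below 0.008 m and z of plug3 in the frame of port2 below -0.022 m)) and ((horizontal distance between tube1 and port3 below 0.006 m and z of tube1 in the frame of port3 below -0.0415 m and angle between tube1's own z axis and vertical below 0.08 rad) or (horizontal distance between tube2 and port3 below 0.006 m and z of tube2 in the frame of port3 below -0.0415 m and angle between tube2's own z axis and vertical below 0.08 rad) or (horizontal distance between tube3 and port3 below 0.006 m and z of tube3 in the frame of port3 below -0.0415 m and angle between tube3's own z axis and vertical below 0.08 rad) or (horizontal distance between plug1 and port3 below 0.008 m and z of plug1 in the frame of port3 below -0.022 m) or (horizontal distance between plug2 and port3 below 0.008 m and z of plug2 in the frame of port3 below -0.022 m) or (horizontal distance between plug3 and port3 below 0.008 m and z of plug3 in the frame of port3 below -0.022 m)) and horizontal distance between jug_mouth and tapstand below 0.016 m and z of jug_mouth in the frame of tapstand below 0.116 m and angle between jug's own z axis and vertical below 0.06 rad), for 0.2 s.
2. with the jug there, the tap is held fully open for a second (value of joint tap above 0.85 rad and horizontal distance between jug_mouth and tapstand below 0.016 m and z of jug_mouth in the frame of tapstand below 0.116 m and angle between jug's own z axis and vertical below 0.06 rad), for 1 s.
3. the tap is shut again (value of joint tap below 0.15 rad), for 0.2 s.
At the end, for the whole second after the job is handed in: Each tube upright in a port, foot within 3.5 mm of the bottom and 6 mm of the axis; ports without a tube plugged, other plugs in the dish; the jug upright on the tray, its mouth's centre within 16 mm of below the spout; tap lever under 0.15 rad; all at rest (all of step 1 and ((x of plug1 in the frame of dish between -0.062 and 0.062 m and y of plug1 in the frame of dish between -0.077 and 0.077 m and z of plug1 in the frame of dish below 0.065 m) or (horizontal distance between plug1 and port1 below 0.008 m and z of plug1 in the frame of port1 below -0.022 m) or (horizontal distance between plug1 and port2 below 0.008 m and z of plug1 in the frame of port2 below -0.022 m) or (horizontal distance between plug1 and port3 below 0.008 m and z of plug1 in the frame of port3 below -0.022 m)) and ((x of plug2 in the frame of dish between -0.062 and 0.062 m and y of plug2 in the frame of dish between -0.077 and 0.077 m and z of plug2 in the frame of dish below 0.065 m) or (horizontal distance between plug2 and port1 below 0.008 m and z of plug2 in the frame of port1 below -0.022 m) or (horizontal distance between plug2 and port2 below 0.008 m and z of plug2 in the frame of port2 below -0.022 m) or (horizontal distance between plug2 and port3 below 0.008 m and z of plug2 in the frame of port3 below -0.022 m)) and ((x of plug3 in the frame of dish between -0.062 and 0.062 m and y of plug3 in the frame of dish between -0.077 and 0.077 m and z of plug3 in the frame of dish below 0.065 m) or (horizontal distance between plug3 and port1 below 0.008 m and z of plug3 in the frame of port1 below -0.022 m) or (horizontal distance between plug3 and port2 below 0.008 m and z of plug3 in the frame of port2 below -0.022 m) or (horizontal distance between plug3 and port3 below 0.008 m and z of plug3 in the frame of port3 below -0.022 m)) and value of joint tap below 0.15 rad and linear speed of jug below 0.02 m/s and linear speed of each of tube1, tube2, tube3, plug1, plug2, plug3 below 0.03 m/s); the robot touches nothing.
It fails at once if a bottle, glass, pot, jar or the spoon is knocked away or over (distance of any of water_bottle, soda_bottle, tea_glass, salt, spoon, spice from where it was at the start of the episode above 0.04 m or angle between any of water_bottle, soda_bottle, tea_glass, salt, spice's own z axis and vertical above 0.5 rad).
Of tube1, tube2, tube3 only 2 to 3 are there at a start; the rules pass over those that are not, and their reading is None.
At some moment in a run one of jug may be knocked a few centimetres aside while the robot is not near it.
Once in a run the grip may slacken for a moment while it holds something.
It also fails if it takes over 210 s, if anything falls off the work surface, if the arm or the gripper's body presses on something with over 40 N, if the wrist force passes 120 N, or if a joint passes its speed limit or range.

ROBOT

A 6-joint arm with a two-finger parallel gripper is mounted at the origin on the work surface. World frame = base frame: x ahead of the robot, y to its left, z up, the work surface at z = 0. Lengths are in m, angles in degrees, forces in N, time in s.
With the tool pointing down it reaches from about 0.25 to 0.725 m from the base axis. Payload 9.7 kg.
Tool frame: the origin (TCP) lies between the finger pads; the fingertips stand 11 mm ahead of it and the grasp point (between the pads) lies 8 mm behind it; y points along the fingers, x is the direction in which the jaws open and shut, and the axes are right-handed (so a half turn about y gives the same grasp; the last joint's range is limited). The gripper opens to 85 mm and grips with 20 to 120 N. Pads are 22 mm wide; open, the fingers measure 114 mm over their backs; the gripper's body (76 mm by 85 mm) begins 54 mm behind the grasp point. The pads swing forward as they close: fully open they stand 13 mm farther back than shut.
Start: joints at [-72.078, 4.979, 10.078, 95.1, 0, 90], TCP at [0.169, -0.523, 0.242] pointing down, gripper open.
Joint ranges: [-179.16, 179.16], [-48.56, 103.87], [-65.8, 70.77], [-126.05, 130.52], [-82.76, 87.17], [-180, 180]. Speed limits (degrees/s): [127.2, 127.2, 147.25, 180, 180, 180].

INTERFACE

Orientations are given as [roll, pitch, yaw] about the fixed x, y, z axes, in that order (R = Rz(yaw) Ry(pitch) Rx(roll)).
In Python, from workcell import bot, vision gives the robot as it stands. The module is installed in compiled form; this text tells all that it offers.
- The arm moves only by the shell command python3 -m crank 'ROWS' [OPENING] [FORCE]. ROWS is text: rows parted by semicolons, each of 6 numbers parted by spaces: the shift along the tool's x, y, z in m, then the turn, a rotation vector about the tool's x, y, z in rad. A call has 1 to 8 rows; each row is the pose to reach, as a shift and turn from the pose commanded when the call began, along the tool's axes at that moment; what a row does not reach only later rows make up. A row lasts 1/10 s, in which the tool goes at most 50 mm and 8.59 degrees, less where a joint would pass 70% of its speed; a pose out of reach is approached as far as the arm can. A call with a gripper value outside its range is refused whole. OPENING is the gripper's target within -1 to 1 (shut at 1, half-way at 0, fully open at -1), set as the call begins (- or left out, the last holds). The fingers move at their own pace and stop on an object; FORCE is the grip in N (left out, the last holds). Time passes only in rows, so rows that repeat a pose let the fingers close. It gives the time, the measured TCP pose, the force and the opening at its end, in the units of the state.
- bot.get_obs(): the state, without advancing time (a new reading comes with each control period).
- vision.camera(name): name is "scene" or "side" or "wrist"; returns the picture (384x512x3 uint8, red, green, blue); there is no depth.
- vision.get_calibration(name): a dict with "fx", "fy", "cx", "cy" (pixels), "rvec" (rotation vector, rad) and "tvec" (3), from world to camera coordinates, as OpenCV has them. Camera axes: x right, y down, z forward; pixel columns grow to the right and rows downward; lengths in m; the calibration is good to about 2 mm. The wrist camera is an equidistant fisheye: a pixel r from the principal point sees the ray r / f radians off the axis. A picture is of the moment at which its call begins: read the wrist's pose just before it. get_calibration takes no time and is no camera call; for the wrist camera it gives the pose at the moment of the call.
- bot.job_done(): hands the job in, once; it reports no verdict.
The state is a dict: "time": time; "q": joint angles; "qd": joint speeds; "joint_efforts": joint torques, N m; "ee_pos": TCP position; "tcp_rot": TCP orientation; "wrist_force": force on the tool from outside, world axes, zero at the start; "torque": the same for the moment, N m; "opening": finger opening in m.
Only numpy, scipy, OpenCV 4.12 (cv2) and the standard library are available. Lean on these libraries where they do the work, as an engineer would, in place of code of your own. Each camera call takes 0.05 s, during which the arm holds its last target. There are 200 camera calls.

## Working session

There is one attempt and no reset: what is moved stays moved. The work goes in short steps, Python scripts to look and compute and a shell command to move; the robot and the scene stay as the last step left them, time stands still between calls to the robot, and variables do not carry over. Pictures are saved under pics/ and viewed, about 12 in all and at most 16, crops included, and the job is handed in when it is done.

```bash
mkdir -p pics
cat > h.py <<'E'
import numpy as np, cv2
from workcell import bot, vision
from scipy.spatial.transform import Rotation as R
def cam(n):
    c=vision.get_calibration(n); im=vision.camera(n); return im,c
def save(im,f): cv2.imwrite('pics/'+f,cv2.cvtColor(im,cv2.COLOR_RGB2BGR))
def ray(c,u,v,fish=False):
    x=(u-c['cx'])/c['fx']; y=(v-c['cy'])/c['fy']
    if fish:
        t=np.hypot(x,y); s=np.sin(t)/t if t>1e-9 else 1; d=np.array([x*s,y*s,np.cos(t)])
    else: d=np.array([x,y,1.])
    M=cv2.Rodrigues(np.array(c['rvec'],float))[0]; tv=np.array(c['tvec'],float).ravel()
    return -M.T@tv, M.T@(d/np.linalg.norm(d))
def onz(c,u,v,z,fish=False):
    o,d=ray(c,u,v,fish); return o+d*(z-o[2])/d[2]
def proj(c,p,fish=False):
    M=cv2.Rodrigues(np.array(c['rvec'],float))[0]; q=M@np.array(p,float)+np.array(c['tvec'],float).ravel()
    if fish:
        r=np.hypot(q[0],q[1]); t=np.arctan2(r,q[2]); x,y=q[0]/r*t,q[1]/r*t
    else: x,y=q[0]/q[2],q[1]/q[2]
    return np.array([c['fx']*x+c['cx'],c['fy']*y+c['cy']])
def st():
    o=bot.get_obs(); print({k:np.round(o[k],3) for k in ['time','q','ee_pos','tcp_rot','wrist_force','opening']}); return o
E
python3 - <<'E'
from h import *
o=st()
print('R',R.from_euler('xyz',o['tcp_rot'],degrees=True).as_matrix().round(3).tolist())
for n in ['scene','side','wrist']:
    im,c=cam(n); save(im,n+'0.png'); np.save(n+'0.npy',im)
    M=cv2.Rodrigues(np.array(c['rvec'],float))[0]; print(n,c['fx'],c['cx'],c['cy'],'pos',(-M.T@np.array(c['tvec']).ravel()).round(3),'z',M[2].round(2))
E
```

```text
{'time': np.float64(0.0), 'q': array([-72.076,   5.012,  10.034,  95.099,  -0.   ,  90.002]), 'ee_pos': array([ 0.169, -0.523,  0.242]), 'tcp_rot': array([-9.0000e+01,  7.7000e-02, -7.2077e+01]), 'wrist_force': array([ 0.282, -0.701,  0.561]), 'opening': np.float64(0.086)}
R [[0.308, -0.0, 0.951], [-0.951, 0.001, 0.308], [-0.001, -1.0, -0.0]]
scene 366.41038456629866 247.1719726754845 186.60396912501807 pos [ 1.16  -0.96   0.942] z [-0.45  0.7  -0.56]
side 476.16044675840936 254.07256323588362 196.7018756233492 pos [0.081 0.965 1.059] z [ 0.34 -0.71 -0.62]
wrist 297.3186396354542 260.00708002904236 191.76448689320262 pos [ 0.235 -0.503  0.373] z [-0.26 -0.08 -0.96]
```

View pics/scene0.png

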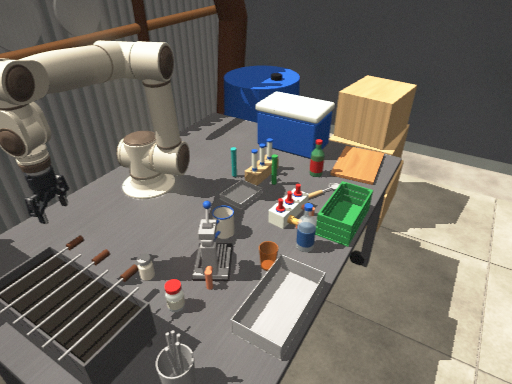

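View pics/side0.png

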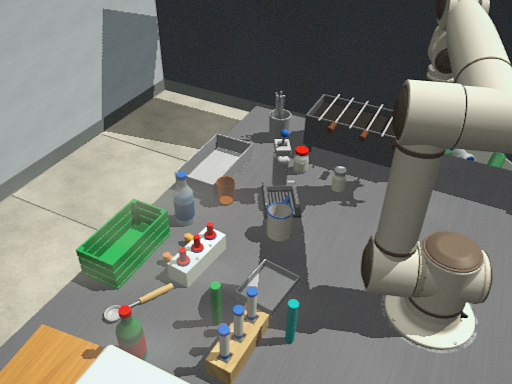

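The scene shows the rack with three white tubes (side: caps ~(224,331),(239,311),(252,293)) and the manifold with three red plugs ((183,257),(197,243),(210,230)). The jug is at (279,222), just in front of the tap, and the dish is at (268,287). The green and turquoise tubes stand loose as decoys.

Run:
```python
from h import *
for n in ['scene','side']:
    im=np.load(n+'0.npy'); hsv=cv2.cvtColor(im,cv2.COLOR_RGB2HSV)
    for nm,lo,hi in [('red',(0,150,70),(6,255,255)),('red2',(174,150,70),(180,255,255)),('blue',(105,130,60),(125,255,255)),('green',(50,120,40),(75,255,255)),('turq',(80,120,40),(98,255,255)),('orange',(7,110,90),(20,255,255))]:
        m=cv2.inRange(hsv,lo,hi); k,l,s,ce=cv2.connectedComponentsWithStats(m)
        print(n,nm,[(*s[i].tolist(),) for i in range(1,k) if 8<s[i,4]<3000])
a=np.load('scene0.npy')[130:290,180:400]; b=np.load('side0.npy')[120:384,70:350]
c=cv2.resize(a,None,fx=3.6,fy=3.6,interpolation=cv2.INTER_CUBIC); save(c,'sc1.png')
c=cv2.resize(b,None,fx=2.27,fy=2.27,interpolation=cv2.INTER_CUBIC); save(c,'si1.png')
```

```text
scene red [(316, 140, 6, 5, 23), (310, 160, 13, 13, 131), (294, 184, 7, 12, 56), (286, 191, 7, 12, 50), (277, 198, 8, 13, 57), (165, 279, 16, 15, 198)]
scene red2 []
scene blue [(252, 149, 5, 4, 18), (203, 201, 8, 8, 44), (305, 203, 8, 8, 55), (218, 205, 16, 9, 26), (216, 217, 11, 3, 13), (215, 231, 5, 7, 13), (297, 231, 17, 16, 207)]
scene green [(272, 155, 5, 29, 119), (315, 182, 58, 64, 2254)]
scene turq [(231, 147, 5, 30, 115)]
scene orange [(146, 5, 69, 21, 367), (0, 23, 140, 36, 976), (331, 146, 54, 39, 1408), (380, 161, 23, 58, 239), (245, 163, 26, 22, 216), (309, 191, 13, 7, 24), (312, 207, 3, 9, 17), (288, 215, 10, 13, 49), (378, 220, 4, 6, 11), (259, 241, 19, 30, 416), (92, 249, 16, 12, 58), (121, 265, 16, 13, 73), (204, 266, 9, 23, 150)]
side red [(295, 146, 14, 10, 106), (205, 222, 10, 16, 85), (192, 234, 11, 17, 107), (179, 247, 6, 5, 24), (119, 305, 12, 13, 133)]
side red2 []
side blue [(281, 129, 8, 8, 50), (467, 157, 7, 4, 17), (177, 172, 9, 5, 41), (267, 196, 22, 23, 77), (247, 287, 10, 9, 78), (233, 305, 11, 9, 89), (218, 325, 11, 9, 85), (220, 355, 10, 4, 16)]
side green [(495, 153, 10, 14, 68), (488, 156, 8, 9, 21), (76, 210, 94, 79, 2431), (110, 217, 14, 13, 31), (105, 230, 5, 5, 9), (210, 282, 11, 8, 66), (217, 291, 3, 17, 34)]
side turq [(285, 299, 15, 44, 395)]
side orange [(328, 122, 9, 8, 39), (360, 130, 8, 8, 39), (216, 176, 19, 14, 80), (219, 196, 14, 8, 96), (185, 233, 6, 11, 36), (164, 252, 9, 8, 39), (140, 299, 8, 5, 13), (211, 347, 41, 37, 194), (215, 371, 14, 12, 63)]
```

View pics/sc1.png

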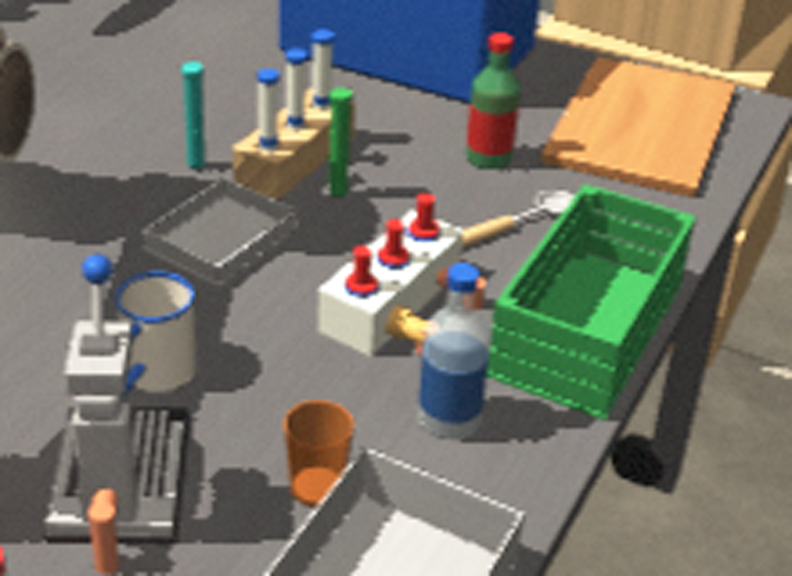

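View pics/si1.png

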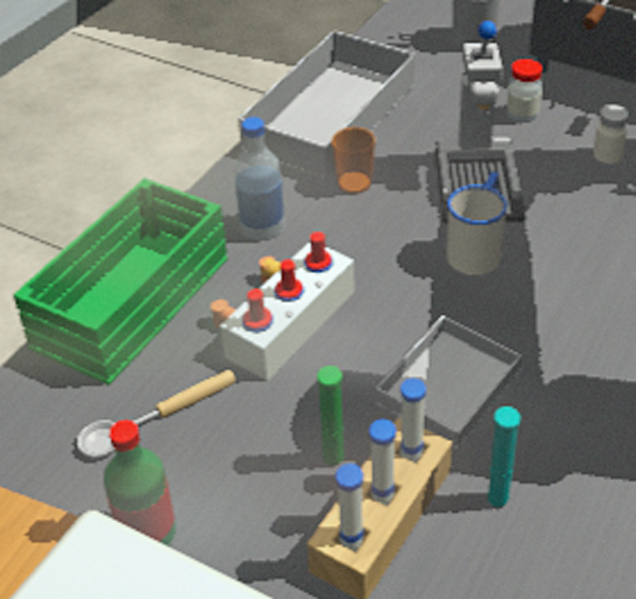

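```bash
cat >> h.py <<'E'
def tri(c1,p1,c2,p2):
    o1,d1=ray(c1,*p1); o2,d2=ray(c2,*p2)
    t=np.linalg.lstsq(np.stack([d1,-d2],1),o2-o1,rcond=None)[0]
    a=o1+d1*t[0]; b=o2+d2*t[1]; return (a+b)/2,np.linalg.norm(a-b)
E
python3 - <<'E'
from h import *
S=vision.get_calibration('scene'); D=vision.get_calibration('side')
fs=lambda x,y:(180+x/3.6,130+y/3.6); fd=lambda x,y:(70+x/2.27,120+y/2.27)
P={'capA':(fs(268,75),fd(349,475)),'capB':(fs(296,55),fd(382,431)),'capC':(fs(323,36),fd(413,389)),
'k1':(fs(362,250),fd(318,237)),'k2':(fs(394,223),fd(288,264)),'k3':(fs(425,198),fd(256,293)),
'tip':(fs(96,269),fd(487,29)),'jugrim':(fs(156,296),fd(475,206)),'turqtop':(fs(193,67),fd(508,415)),'greentop':(fs(341,93),fd(330,376)),'jugrim':(fs(156,296),fd(475,206)),'glasstop':(fs(320,420),fd(354,136)),'capW':(fs(463,272),fd(252,127)),'hand':(fs(136,327),fd(493,178)),'soda':(fs(500,40),fd(125,431))}
for k,(a,b) in P.items():
    p,e=tri(S,a,D,b); print(k,p.round(3),round(e,4))
for k,c,z,pts in [('manif',D,.06,[(222,332),(314,240),(354,262),(266,348)]),('rack',D,.055,[(311,545),(400,430),(452,440),(365,565)]),('dish',D,.03,[(377,386),(441,318),(521,356),(455,432)]),('trayside',D,.028,[(437,148),(515,146),(522,216),(444,190)])]:
    print(k,[onz(c,*fd(*q),z)[:2].round(3).tolist() for q in pts])
for k,c,z,pts in [('manif',S,.06,[(319,291),(372,315),(462,238)]),('rack',S,.055,[(234,150),(273,160),(352,100)]),('dish',S,.03,[(146,232),(225,180),(297,217),(225,262)]),('tray',S,.01,[(48,532),(75,410),(188,410),(172,538)])]:
    print(k,[onz(c,*fs(*q),z)[:2].round(3).tolist() for q in pts])
for n,c,f,q in [('jugS',S,fs,[(175,388),(140,380)]),('jugD',D,fd,[(476,272)])]: print(n,[onz(c,*f(*a),0).round(3) for a in q])
E
```

```text
capA [0.401 0.361 0.116] 0.0711
capB [0.413 0.342 0.157] 0.0002
capC [0.424 0.324 0.196] 0.0661
k1 [0.652 0.07  0.109] 0.0003
k2 [0.659 0.132 0.109] 0.0
k3 [0.667 0.194 0.109] 0.0003
tip [ 0.569 -0.268  0.269] 0.0001
jugrim [ 0.5   -0.097  0.097] 0.0009
turqtop [0.308 0.258 0.15 ] 0.0035
greentop [0.502 0.297 0.148] 0.0016
glasstop [ 0.731 -0.166  0.091] 0.003
capW [ 0.798 -0.008  0.186] 0.0008
hand [ 0.507 -0.155  0.101] 0.015
soda [0.634 0.474 0.177] 0.0004
manif [[0.697, 0.232], [0.683, 0.032], [0.613, 0.045], [0.634, 0.229]]
rack [[0.447, 0.435], [0.432, 0.261], [0.373, 0.246], [0.386, 0.429]]
dish [[0.497, 0.197], [0.476, 0.057], [0.358, 0.07], [0.382, 0.216]]
trayside [[0.642, -0.274], [0.535, -0.337], [0.46, -0.184], [0.587, -0.185]]
manif [[0.618, 0.039], [0.686, 0.032], [0.71, 0.209]]
rack [[0.378, 0.245], [0.434, 0.25], [0.447, 0.435]]
dish [[0.365, 0.067], [0.385, 0.212], [0.505, 0.187], [0.479, 0.065]]
tray [[0.549, -0.349], [0.469, -0.207], [0.569, -0.147], [0.652, -0.296]]
jugS [array([ 0.532, -0.117,  0.   ]), array([ 0.493, -0.126,  0.   ])]
jugD [array([ 0.482, -0.073,  0.   ])]
```

```bash
cat > go.py <<'E'
# usage: go.py x y z ang [x y z ang ...] : rows from current pose (tool down, tool-x at world angle ang)
import sys; from h import *
o=bot.get_obs(); M=R.from_euler('xyz',o['tcp_rot'],degrees=True); p=np.array(o['ee_pos'])
print('t',round(float(o['time']),1),'p',p.round(4),'ang',round(float(np.degrees(np.arctan2(M.as_matrix()[1,0],M.as_matrix()[0,0]))),1),'F',np.round(o['wrist_force'],1),'open',round(float(o['opening']),4),'q6',round(float(o['q'][5])),'q5',round(float(o['q'][4]),1))
v=list(map(float,sys.argv[1:]))
for i in range(0,len(v),4):
    t=np.radians(v[i+3]); c,s=np.cos(t),np.sin(t)
    G=R.from_matrix(np.array([[c,0,-s],[s,0,c],[0,-1,0]]))
    print((M.inv().apply(np.array(v[i:i+3])-p)).round(4),(M.inv()*G).as_rotvec().round(4))
E
python3 -m crank '-.244 0 .305 0 -.567 0;-.244 0 .305 0 -.567 0;-.244 0 .305 0 -.567 0;-.244 0 .305 0 -.567 0;-.244 0 .305 0 -.567 0;-.244 0 .305 0 -.567 0;-.244 0 .305 0 -.567 0;-.244 0 .305 0 -.567 0' -1
python3 go.py .60 .13 .24 -7
python3 - <<'E'
from h import *
S=vision.get_calibration('scene'); D=vision.get_calibration('side')
fs=lambda x,y:(180+x/3.6,130+y/3.6); fd=lambda x,y:(70+x/2.27,120+y/2.27)
for k,a,b in [('T1',(268,75),(413,389)),('T2',(296,55),(382,431)),('T3',(323,36),(349,475))]: print(k,tri(S,fs(*a),D,fd(*b)))
E
```

```text
time: 0.95
ee_pos: [0.3852, -0.195, 0.2423]
tcp_rot: [-90.0, -0.0, -39.5]
wrist_force: [0.5, -0.7, 0.4]
opening: 0.0856
t 0.9 p [ 0.3852 -0.195   0.2423] ang -39.5 F [ 0.5 -0.7  0.4] open 0.0856 q6 103 q5 0.0
[-0.0413  0.0024  0.3874] [-2.00e-04 -5.68e-01  3.00e-04]
T1 (array([0.40950898, 0.27768777, 0.15689814]), np.float64(0.0006398408448608016))
T2 (array([0.4128315 , 0.34175197, 0.15666235]), np.float64(0.00019853360093932825))
T3 (array([0.41673664, 0.40474277, 0.15706166]), np.float64(0.0008239095667968628))
```

```bash
python3 -m crank '-.041 .002 .387 0 -.568 0;-.041 .002 .387 0 -.568 0;-.041 .002 .387 0 -.568 0;-.041 .002 .387 0 -.568 0;-.041 .002 .387 0 -.568 0;-.041 .002 .387 0 -.568 0;-.041 .002 .387 0 -.568 0;-.041 .002 .387 0 -.568 0'
python3 - <<'E'
from h import *
im,c=cam('wrist'); np.save('w1.npy',im)
import json; json.dump({k:np.array(v).tolist() for k,v in c.items()},open('w1.json','w'))
for p in [(.652,.07,.109),(.659,.132,.109),(.667,.194,.109),(.652,.07,.065),(.667,.194,.065)]:
    u=proj(c,p,True); print(p,u.round(1)); cv2.circle(im,tuple(int(round(a)) for a in u),2,(0,255,0),-1)
save(cv2.resize(im,(768,576)),'w1.png')
E
python3 go.py .652 .070 .087 -7 .667 .194 .12 -7
```

```text
time: 1.75
ee_pos: [0.6003, 0.1297, 0.2395]
tcp_rot: [-90.0, 0.0, -7.0]
wrist_force: [0.4, -0.6, -0.3]
opening: 0.0852
(0.652, 0.07, 0.109) [319.8 238.3]
(0.659, 0.132, 0.109) [323.3 176. ]
(0.667, 0.194, 0.109) [326.3 107.1]
(0.652, 0.07, 0.065) [312.5 221.9]
(0.667, 0.194, 0.065) [317.  107.3]
t 1.8 p [0.6022 0.1333 0.2376] ang -6.9 F [-4.3  1.9 -2. ] open 0.085 q6 109 q5 0.1
[ 0.0573  0.1505 -0.0571] [-0.001   0.0025 -0.0017]
[0.0573 0.1176 0.0678] [-0.001   0.0025 -0.0017]
```

View pics/w1.png

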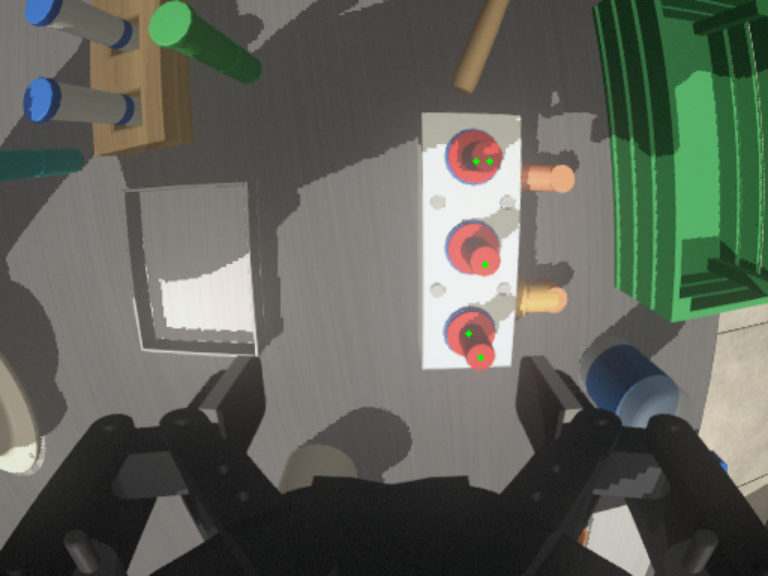

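The wrist view confirms the triangulated knobs: the green dots sit on the three knob tops ((482,355), (485,262), (488,152)). I'll grasp plug 1.

```bash
python3 -m crank '.059 .05 -.053 0 0 0;.059 .05 -.053 0 0 0;.059 .08 -.053 0 0 0;.059 .11 -.053 0 0 0;.059 .14 -.053 0 0 0;.059 .156 -.053 0 0 0;.059 .156 -.053 0 0 0;.059 .156 -.053 0 0 0'
python3 -m crank '0 0 0 0 0 0;0 0 0 0 0 0;0 0 0 0 0 0;0 0 0 0 0 0;0 0 0 0 0 0;0 0 0 0 0 0;0 0 0 0 0 0;0 0 0 0 0 0' 1 50
python3 -m crank '0 -.02 0 0 0 0;0 -.04 0 0 0 0;0 -.06 0 0 0 0;0 -.08 0 0 0 0;0 -.08 0 0 0 0;0 -.08 0 0 0 0'
python3 go.py .43 .10 .164 -7
```

```text
time: 2.6
ee_pos: [0.6517, 0.0673, 0.0853]
tcp_rot: [-90.0, -0.0, -7.0]
wrist_force: [0.1, -0.3, -0.4]
opening: 0.0854
time: 3.4
ee_pos: [0.6516, 0.0673, 0.0848]
tcp_rot: [-90.0, -0.0, -7.0]
wrist_force: [-0.9, 0.4, 6.0]
opening: 0.0186
time: 4.0
ee_pos: [0.6515, 0.0672, 0.1637]
tcp_rot: [-90.0, 0.0, -7.0]
wrist_force: [0.2, 0.2, -0.7]
opening: 0.0184
t 4.0 p [0.6515 0.0672 0.1637] ang -7.0 F [ 0.2  0.2 -0.7] open 0.0184 q6 103 q5 -0.0
[-0.2239 -0.0003  0.0054] [ 0.0001 -0.0009 -0.0002]
```

```bash
python3 -m crank '-.231 0 -.005 0 0 0;-.231 0 -.005 0 0 0;-.231 0 -.005 0 0 0;-.231 0 -.005 0 0 0;-.231 0 -.005 0 0 0;-.231 .05 -.005 0 0 0;-.231 .08 -.005 0 0 0;-.231 .08 -.005 0 0 0'
python3 -m crank '0 .017 0 0 0 0;0 .033 0 0 0 0;0 .034 0 0 0 0;0 .034 0 0 0 0'
python3 -m crank '0 0 0 0 0 0;0 0 0 0 0 0;0 0 0 0 0 0;0 0 0 0 0 0;0 0 0 0 0 0' -1
python3 -m crank '0 -.05 0 0 0 0;0 -.09 0 0 0 0;0 -.11 0 0 0 0;0 -.11 0 0 0 0;0 -.11 0 0 0 0'
python3 go.py .660 .132 .16 -7
python3 - <<'E'
from h import *
im,c=cam('wrist'); save(cv2.resize(im,(640,480)),'w2.png')
E
```

```text
time: 4.8
ee_pos: [0.4184, 0.09, 0.0794]
tcp_rot: [-90.1, 0.4, -7.0]
wrist_force: [-0.1, -0.8, -0.3]
opening: 0.0183
time: 5.2
ee_pos: [0.4218, 0.0906, 0.051]
tcp_rot: [-90.0, 0.0, -7.1]
wrist_force: [-0.6, 0.7, -0.1]
opening: 0.0185
time: 5.7
ee_pos: [0.4216, 0.0906, 0.0504]
tcp_rot: [-90.0, -0.0, -7.0]
wrist_force: [-0.7, -0.4, -0.7]
opening: 0.0849
time: 6.2
ee_pos: [0.4217, 0.0906, 0.1601]
tcp_rot: [-90.0, -0.0, -7.0]
wrist_force: [-0.1, -0.3, 0.6]
opening: 0.0857
t 6.2 p [0.4217 0.0906 0.1601] ang -7.0 F [-0.1 -0.3  0.6] open 0.0857 q6 109 q5 0.0
[2.315e-01 1.000e-04 7.030e-02] [-0.0001 -0.0008  0.0002]
```

View pics/w2.png

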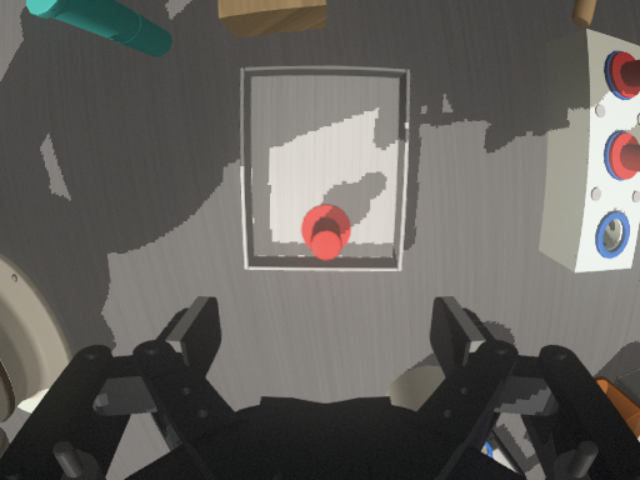

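Plug 1 is standing in the dish at (325,235), with port 1 open at (612,234). Next are plugs 2 and 3.

```bash
python3 -m crank '.231 0 .07 0 0 0;.231 0 .07 0 0 0;.231 0 .07 0 0 0;.231 0 .07 0 0 0;.231 0 .07 0 0 0;.231 0 .07 0 0 0;.231 .03 .07 0 0 0;.231 .04 .07 0 0 0'
python3 -m crank '0 .018 0 0 0 0;0 .036 0 0 0 0;0 .036 0 0 0 0;0 .036 0 0 0 0'
python3 -m crank '0 0 0 0 0 0;0 0 0 0 0 0;0 0 0 0 0 0;0 0 0 0 0 0;0 0 0 0 0 0;0 0 0 0 0 0;0 0 0 0 0 0' 1 50
python3 -m crank '0 -.02 0 0 0 0;0 -.04 0 0 0 0;0 -.06 0 0 0 0;0 -.08 0 0 0 0;0 -.08 0 0 0 0;0 -.08 0 0 0 0'
python3 -m crank '-.231 0 -.025 0 0 0;-.231 0 -.025 0 0 0;-.231 0 -.025 0 0 0;-.231 0 -.025 0 0 0;-.231 0 -.025 0 0 0;-.231 .05 -.025 0 0 0;-.231 .08 -.025 0 0 0;-.231 .08 -.025 0 0 0'
python3 -m crank '0 .017 0 0 0 0;0 .033 0 0 0 0;0 .034 0 0 0 0;0 .034 0 0 0 0'
python3 -m crank '0 0 0 0 0 0;0 0 0 0 0 0;0 0 0 0 0 0;0 0 0 0 0 0;0 0 0 0 0 0' -1
python3 -m crank '0 -.05 0 0 0 0;0 -.09 0 0 0 0;0 -.11 0 0 0 0;0 -.11 0 0 0 0;0 -.11 0 0 0 0'
python3 go.py .667 .194 .16 -7
```

```text
time: 7.05
ee_pos: [0.6578, 0.1314, 0.1158]
tcp_rot: [-90.1, 0.3, -7.0]
wrist_force: [-0.7, 0.1, -1.1]
opening: 0.0857
time: 7.45
ee_pos: [0.6587, 0.1316, 0.0846]
tcp_rot: [-90.0, 0.0, -7.0]
wrist_force: [-0.8, 0.8, 0.4]
opening: 0.085
time: 8.15
ee_pos: [0.6596, 0.1318, 0.0847]
tcp_rot: [-90.0, -0.0, -7.0]
wrist_force: [-0.3, -0.2, 4.4]
opening: 0.019
time: 8.75
ee_pos: [0.6595, 0.1318, 0.1638]
tcp_rot: [-90.0, 0.0, -7.0]
wrist_force: [-0.1, 0.3, -0.4]
opening: 0.0186
time: 9.55
ee_pos: [0.4239, 0.1344, 0.0794]
tcp_rot: [-90.2, 0.4, -7.0]
wrist_force: [-0.3, -0.1, 0.1]
opening: 0.0185
time: 9.95
ee_pos: [0.4273, 0.1353, 0.051]
tcp_rot: [-90.0, 0.0, -7.1]
wrist_force: [-0.2, 0.6, 0.0]
opening: 0.0186
time: 10.45
ee_pos: [0.4272, 0.1353, 0.0505]
tcp_rot: [-90.0, -0.0, -7.0]
wrist_force: [-0.3, -0.7, -0.3]
opening: 0.0852
time: 10.95
ee_pos: [0.4272, 0.1353, 0.1601]
tcp_rot: [-90.0, -0.0, -7.0]
wrist_force: [0.4, 1.0, -1.2]
opening: 0.0853
t 10.9 p [0.4272 0.1353 0.1601] ang -7.0 F [ 0.4  1.  -1.2] open 0.0853 q6 115 q5 0.0
[2.308e-01 1.000e-04 8.770e-02] [-0.0001 -0.0008  0.0002]
```

```bash
python3 -m crank '.231 0 .088 0 0 0;.231 0 .088 0 0 0;.231 0 .088 0 0 0;.231 0 .088 0 0 0;.231 0 .088 0 0 0;.231 0 .088 0 0 0;.231 .03 .088 0 0 0;.231 .04 .088 0 0 0'
python3 -m crank '0 .018 0 0 0 0;0 .036 0 0 0 0;0 .036 0 0 0 0;0 .036 0 0 0 0'
python3 -m crank '0 0 0 0 0 0;0 0 0 0 0 0;0 0 0 0 0 0;0 0 0 0 0 0;0 0 0 0 0 0;0 0 0 0 0 0;0 0 0 0 0 0' 1 50
python3 -m crank '0 -.02 0 0 0 0;0 -.04 0 0 0 0;0 -.06 0 0 0 0;0 -.08 0 0 0 0;0 -.08 0 0 0 0;0 -.08 0 0 0 0'
python3 -m crank '-.23 0 -.042 0 0 0;-.23 0 -.042 0 0 0;-.23 0 -.042 0 0 0;-.23 0 -.042 0 0 0;-.23 0 -.042 0 0 0;-.23 .05 -.042 0 0 0;-.23 .08 -.042 0 0 0;-.23 .08 -.042 0 0 0'
python3 -m crank '0 .017 0 0 0 0;0 .033 0 0 0 0;0 .034 0 0 0 0;0 .034 0 0 0 0'
python3 -m crank '0 0 0 0 0 0;0 0 0 0 0 0;0 0 0 0 0 0;0 0 0 0 0 0;0 0 0 0 0 0' -1
python3 -m crank '0 -.05 0 0 0 0;0 -.1 0 0 0 0;0 -.15 0 0 0 0;0 -.17 0 0 0 0;0 -.17 0 0 0 0;0 -.17 0 0 0 0;0 -.17 0 0 0 0'
python3 go.py .55 .17 .28 -7
```

```text
time: 11.75
ee_pos: [0.6656, 0.1938, 0.1152]
tcp_rot: [-90.1, 0.3, -7.0]
wrist_force: [-0.4, 0.7, 0.4]
opening: 0.0854
time: 12.15
ee_pos: [0.6665, 0.1941, 0.0846]
tcp_rot: [-90.0, 0.0, -7.0]
wrist_force: [-0.3, 0.7, 0.8]
opening: 0.0855
time: 12.85
ee_pos: [0.6672, 0.1943, 0.0847]
tcp_rot: [-90.0, -0.0, -7.0]
wrist_force: [-1.9, -0.8, 3.6]
opening: 0.0188
time: 13.45
ee_pos: [0.6673, 0.1943, 0.1638]
tcp_rot: [-90.0, -0.0, -7.0]
wrist_force: [0.6, 0.8, -0.6]
opening: 0.0188
time: 14.25
ee_pos: [0.4306, 0.1796, 0.0792]
tcp_rot: [-90.2, 0.4, -7.0]
wrist_force: [-0.6, -0.3, -0.0]
opening: 0.0187
time: 14.65
ee_pos: [0.4339, 0.1808, 0.051]
tcp_rot: [-90.0, 0.0, -7.1]
wrist_force: [-0.0, -0.5, -0.1]
opening: 0.0191
time: 15.15
ee_pos: [0.4338, 0.1808, 0.0505]
tcp_rot: [-90.0, -0.0, -7.0]
wrist_force: [-0.7, -1.0, -0.5]
opening: 0.0852
time: 15.85
ee_pos: [0.4333, 0.1806, 0.2188]
tcp_rot: [-90.1, 0.1, -7.0]
wrist_force: [0.3, -1.2, -0.5]
opening: 0.0853
t 15.8 p [0.4333 0.1806 0.2188] ang -7.0 F [ 0.3 -1.2 -0.5] open 0.0853 q6 120 q5 -0.0
[ 0.117  -0.0615  0.0037] [ 0.0011 -0.0009 -0.0019]
```

```bash
python3 -m crank '.229 -.01 -.084 0 0 0;.229 -.01 -.084 0 0 0;.229 -.01 -.084 0 0 0;.229 -.01 -.084 0 0 0;.229 -.01 -.084 0 0 0;.229 -.01 -.084 0 0 0;.229 -.01 -.084 0 0 0;.229 -.01 -.084 0 0 0'
python3 -m crank '0 0 0 0 0 0;0 0 0 0 0 0'
python3 - <<'E'
from h import *
for n in ['wrist','scene','side']:
    im,c=cam(n); f=n=='wrist'
    hsv=cv2.cvtColor(im,cv2.COLOR_RGB2HSV); m=cv2.inRange(hsv,(105,110,50),(125,255,255))
    k,l,s,ce=cv2.connectedComponentsWithStats(m)
    for i in range(1,k):
        if 15<s[i,4]<3000:
            h=cv2.convexHull(np.argwhere(l==i)[:,::-1].astype(np.int32)).reshape(-1,2)
            mo=cv2.moments(h); ctr=(mo['m10']/mo['m00'],mo['m01']/mo['m00']) if mo['m00'] else ce[i]
            w=np.array([onz(c,*q,.065,f)[:2] for q in h]).astype(np.float32); (cx,cy),r=cv2.minEnclosingCircle(w)
            P=onz(c,*ctr,.065,f)
            if .55<P[0]<.75 and -.05<P[1]<.3: print(n,s[i].tolist(),P.round(4),'mec',round(cx,4),round(cy,4),round(r,4))
    if f: save(cv2.resize(im,(640,480)),'w3.png')
st()
E
```

```text
time: 16.65
ee_pos: [0.6498, 0.0697, 0.2297]
tcp_rot: [-90.0, 0.1, -7.0]
wrist_force: [-0.3, 0.3, 0.1]
opening: 0.0854
time: 16.85
ee_pos: [0.65, 0.07, 0.2313]
tcp_rot: [-90.0, -0.1, -7.0]
wrist_force: [0.7, 0.3, -0.6]
opening: 0.0855
wrist [241, 34, 39, 29, 324] [0.6658 0.1999 0.065 ] mec 0.6659 0.1974 0.0189
wrist [242, 95, 39, 36, 374] [0.6595 0.1348 0.065 ] mec 0.6592 0.1342 0.0191
wrist [245, 160, 36, 34, 273] [0.6527 0.0698 0.065 ] mec 0.6528 0.0703 0.0186
scene [293, 191, 9, 6, 23] [0.6658 0.1944 0.065 ] mec 0.6657 0.1948 0.0196
scene [285, 199, 9, 6, 24] [0.6603 0.1295 0.065 ] mec 0.66 0.1295 0.0188
scene [305, 203, 8, 8, 57] [0.7416 0.1378 0.065 ] mec 0.7388 0.1365 0.0261
scene [276, 206, 9, 6, 24] [0.6524 0.0682 0.065 ] mec 0.6519 0.0677 0.0187
side [204, 231, 12, 9, 50] [0.6548 0.0708 0.065 ] mec 0.6548 0.0706 0.019
side [191, 243, 13, 10, 57] [0.6613 0.1338 0.065 ] mec 0.662 0.1341 0.0194
{'time': np.float64(17.0), 'q': array([  6.12 ,  19.779,  26.211,  96.375,  -0.   , 103.132]), 'ee_pos': array([0.65 , 0.07 , 0.231]), 'tcp_rot': array([-8.9987e+01, -5.6000e-02, -7.0120e+00]), 'wrist_force': array([-0.086,  0.539, -0.07 ]), 'opening': np.float64(0.086)}
```

View pics/w3.png

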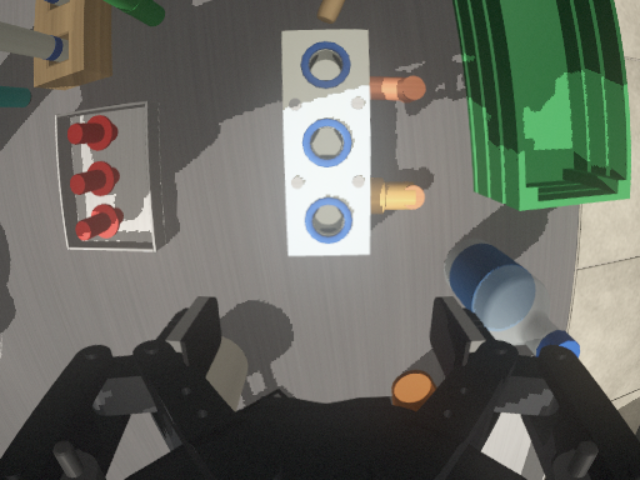

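```bash
python3 -m crank '-.264 0 .15 0 0 0;-.264 0 .15 0 0 0;-.264 0 .15 0 0 0;-.264 0 .15 0 0 0;-.264 0 .15 0 0 0;-.264 0 .15 0 0 0;-.264 0 .15 0 0 0;-.264 0 .15 0 0 0' -.4
python3 -m crank '0 0 0 0 0 0;0 0 0 0 0 0'
python3 - <<'E'
from h import *
st()
im,c=cam('wrist'); f=True
hsv=cv2.cvtColor(im,cv2.COLOR_RGB2HSV); m=cv2.inRange(hsv,(105,110,50),(125,255,255))
k,l,s,ce=cv2.connectedComponentsWithStats(m)
for i in range(1,k):
    if 40<s[i,4]<6000:
        a=np.argwhere(l==i)[:,::-1]
        h=cv2.convexHull(a.astype(np.int32)).reshape(-1,2)
        w=np.array([onz(c,*q,.16,f)[:2] for q in h]).astype(np.float32); (cx,cy),r=cv2.minEnclosingCircle(w)
        print(s[i].tolist(),'mec',round(cx,4),round(cy,4),round(r,4))
save(cv2.resize(im,(640,480)),'w4.png')
E
```

```text
time: 17.8
ee_pos: [0.4062, 0.2514, 0.2309]
tcp_rot: [-90.0, -0.1, -6.9]
wrist_force: [-0.1, 0.4, 0.8]
opening: 0.0597
time: 18.0
ee_pos: [0.408, 0.2499, 0.2301]
tcp_rot: [-90.0, 0.0, -7.1]
wrist_force: [-0.2, 0.1, -0.1]
opening: 0.06
{'time': np.float64(18.0), 'q': array([ 3.14950e+01, -5.02800e+00, -1.27900e+00,  9.37590e+01,
       -1.00000e-02,  1.28631e+02]), 'ee_pos': array([0.408, 0.25 , 0.23 ]), 'tcp_rot': array([-9.0014e+01,  2.0000e-03, -7.1360e+00]), 'wrist_force': array([-0.216,  0.084, -0.142]), 'opening': np.float64(0.06)}
[225, 0, 30, 9, 185] mec 0.4124 0.397 0.01
[228, 56, 40, 39, 1178] mec 0.411 0.3424 0.0134
[236, 149, 38, 37, 1115] mec 0.4082 0.279 0.0134
[457, 180, 23, 30, 257] mec 0.5846 0.2365 0.0133
[448, 229, 23, 26, 207] mec 0.5804 0.1929 0.0132
[438, 271, 22, 23, 183] mec 0.5754 0.1506 0.0138
[482, 298, 30, 25, 298] mec 0.6547 0.0877 0.0357
```

View pics/w4.png

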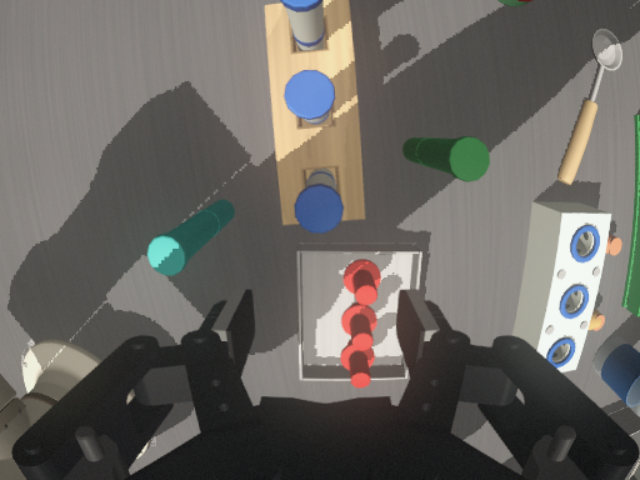

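The three plugs stand in the dish, and the tube caps are at (319,208), (309,95) and (302,5). I'll take tube 1.

```bash
python3 -m crank '-.003 0 .0285 0 0 0;-.003 .03 .0285 0 0 0;-.003 .06 .0285 0 0 0;-.003 .09 .0285 0 0 0;-.003 .108 .0285 0 0 0;-.003 .108 .0285 0 0 0;-.003 .108 .0285 0 0 0'
python3 -m crank '0 0 0 0 0 0;0 0 0 0 0 0;0 0 0 0 0 0;0 0 0 0 0 0;0 0 0 0 0 0;0 0 0 0 0 0' 1 100
python3 -m crank '0 -.03 0 0 0 0;0 -.06 0 0 0 0;0 -.09 0 0 0 0;0 -.12 0 0 0 0;0 -.12 0 0 0 0;0 -.12 0 0 0 0'
python3 go.py .47 .19 .242 -7 .6665 .1965 .242 -7
```

```text
time: 18.75
ee_pos: [0.4081, 0.2788, 0.1227]
tcp_rot: [-90.0, 0.0, -7.1]
wrist_force: [-0.1, -0.3, 0.5]
opening: 0.0596
time: 19.35
ee_pos: [0.408, 0.2796, 0.1236]
tcp_rot: [-89.9, -0.1, -7.0]
wrist_force: [-1.0, -1.2, 5.5]
opening: 0.0228
time: 19.95
ee_pos: [0.4079, 0.2794, 0.2426]
tcp_rot: [-90.0, -0.1, -7.0]
wrist_force: [0.2, 0.1, -1.5]
opening: 0.0228
t 19.9 p [0.4079 0.2794 0.2426] ang -7.0 F [ 0.2  0.1 -1.5] open 0.0228 q6 131 q5 -0.0
[ 0.0726  0.0006 -0.0812] [-0.0008 -0.0008  0.0009]
[ 0.2668  0.0008 -0.0506] [-0.0008 -0.0008  0.0009]
```

```bash
python3 -m crank '.073 0 -.081 0 0 0;.073 0 -.081 0 0 0;.073 0 -.081 0 0 0;.11 0 -.0755 0 0 0;.15 0 -.069 0 0 0;.19 0 -.0628 0 0 0;.23 0 -.0565 0 0 0;.2668 0 -.0506 0 0 0'
python3 -m crank '0 0 0 0 0 0;0 0 0 0 0 0;0 0 0 0 0 0;0 0 0 0 0 0'
python3 - <<'E'
from h import *
im,c=cam('wrist'); save(im[0:384,80:440],'w5.png'); st()
E
python3 go.py .6665 .1965 .242 -7
```

```text
time: 20.75
ee_pos: [0.6674, 0.1964, 0.2404]
tcp_rot: [-90.0, 0.1, -7.1]
wrist_force: [0.8, 0.7, -0.6]
opening: 0.0231
time: 21.15
ee_pos: [0.6652, 0.1965, 0.2435]
tcp_rot: [-90.0, -0.1, -7.0]
wrist_force: [0.1, 0.0, -0.2]
opening: 0.023
{'time': np.float64(21.2), 'q': array([1.64500e+01, 2.66830e+01, 3.67960e+01, 1.00024e+02, 3.00000e-03,
       1.13470e+02]), 'ee_pos': array([0.665, 0.196, 0.244]), 'tcp_rot': array([-8.9962e+01, -8.0000e-02, -7.0200e+00]), 'wrist_force': array([ 0.732,  0.181, -1.46 ]), 'opening': np.float64(0.023)}
t 21.2 p [0.6653 0.1965 0.2437] ang -7.0 F [ 0.7  0.2 -1.5] open 0.023 q6 113 q5 0.0
[0.0012 0.0017 0.0002] [-0.0007 -0.0003  0.0014]
```

View pics/w5.png

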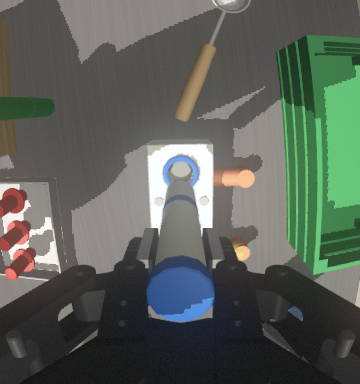

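```bash
python3 -m crank '.001 .025 0 0 0 0;.001 .045 0 0 0 0;.001 .06 0 0 0 0;.001 .07 0 0 0 0;.001 .076 0 0 0 0;.001 .08 0 0 0 0;.001 .08 0 0 0 0'
python3 -m crank '0 .008 0 0 0 0;0 .016 0 0 0 0;0 .022 0 0 0 0;0 .028 0 0 0 0;0 .032 0 0 0 0;0 .034 0 0 0 0;0 .034 0 0 0 0'
python3 go.py
```

```text
time: 21.9
ee_pos: [0.667, 0.1964, 0.1625]
tcp_rot: [-90.0, 0.0, -7.0]
wrist_force: [-0.7, 2.0, -2.4]
opening: 0.0229
time: 22.6
ee_pos: [0.6674, 0.1967, 0.1335]
tcp_rot: [-89.8, -0.3, -7.0]
wrist_force: [-9.9, 1.3, 30.6]
opening: 0.023
t 22.6 p [0.6674 0.1967 0.1335] ang -7.0 F [-9.9  1.3 30.6] open 0.023 q6 113 q5 0.0
```

```bash
python3 -m crank '0 -.002 0 0 0 0;0 -.003 0 0 0 0;0 -.003 0 0 0 0;0 -.003 0 0 0 0' -.3
python3 -m crank '0 -.03 0 0 0 0;0 -.07 0 0 0 0;0 -.11 0 0 0 0;0 -.112 0 0 0 0;0 -.112 0 0 0 0;0 -.112 0 0 0 0'
python3 - <<'E'
from h import *
S=[(n,)+cam(n) for n in ['scene','side']]
for n,im,c in S:
    u=proj(c,(.6665,.1965,.17)); np.save('x%s.npy'%n,im); print(n,u)
    hsv=cv2.cvtColor(im,cv2.COLOR_RGB2HSV); m=cv2.inRange(hsv,(105,110,50),(125,255,255)); k,l,s,ce=cv2.connectedComponentsWithStats(m)
    print([s[i].tolist() for i in range(1,k) if np.hypot(*(ce[i]-u))<25])
E
python3 go.py .411 .342 .24 -7
```

```text
time: 23.0
ee_pos: [0.6672, 0.1958, 0.1304]
tcp_rot: [-90.0, 0.0, -7.1]
wrist_force: [-0.3, -0.1, 0.1]
opening: 0.0553
time: 23.6
ee_pos: [0.6671, 0.196, 0.2416]
tcp_rot: [-90.1, 0.1, -7.1]
wrist_force: [0.2, 1.1, -1.0]
opening: 0.0557
scene [299.08347632 171.97787493]
[[295, 143, 12, 14, 120], [296, 171, 7, 5, 30], [293, 192, 9, 5, 28]]
side [180.80297356 233.55961801]
[[193, 214, 1, 3, 3], [176, 230, 10, 9, 72], [191, 243, 13, 10, 57]]
t 23.7 p [0.6668 0.196  0.2413] ang -7.1 F [-0.2  0.2 -0. ] open 0.0557 q6 113 q5 -0.0
[-0.2718  0.0019  0.1135] [ 0.0012 -0.0009 -0.0026]
```

```bash
python3 -m crank '-.272 0 .1135 0 0 0;-.272 0 .1135 0 0 0;-.272 0 .1135 0 0 0;-.272 0 .1135 0 0 0;-.272 0 .1135 0 0 0;-.272 0 .1135 0 0 0;-.272 0 .1135 0 0 0;-.272 0 .1135 0 0 0'
python3 -m crank '0 .03 0 0 0 0;0 .06 0 0 0 0;0 .09 0 0 0 0;0 .118 0 0 0 0;0 .118 0 0 0 0;0 .118 0 0 0 0;0 .118 0 0 0 0'
python3 -m crank '0 0 0 0 0 0;0 0 0 0 0 0;0 0 0 0 0 0;0 0 0 0 0 0;0 0 0 0 0 0;0 0 0 0 0 0' 1 100
python3 go.py
python3 -m crank '0 -.03 0 0 0 0;0 -.06 0 0 0 0;0 -.09 0 0 0 0;0 -.12 0 0 0 0;0 -.12 0 0 0 0;0 -.12 0 0 0 0;0 -.12 0 0 0 0'
python3 go.py .45 .20 .242 -7 .660 .133 .242 -7
```

```text
time: 24.5
ee_pos: [0.4103, 0.3425, 0.2428]
tcp_rot: [-90.0, 0.0, -6.9]
wrist_force: [-0.6, 1.3, 0.2]
opening: 0.0552
time: 25.2
ee_pos: [0.4122, 0.3423, 0.1269]
tcp_rot: [-89.9, -0.1, -7.1]
wrist_force: [-0.2, -0.4, 0.0]
opening: 0.0556
time: 25.8
ee_pos: [0.4117, 0.3426, 0.1267]
tcp_rot: [-89.9, -0.1, -7.0]
wrist_force: [0.1, 0.4, 6.9]
opening: 0.0235
t 25.8 p [0.4117 0.3426 0.1267] ang -7.0 F [0.1 0.4 6.9] open 0.0235 q6 137 q5 -0.0
time: 26.5
ee_pos: [0.4109, 0.342, 0.2441]
tcp_rot: [-90.1, 0.1, -7.0]
wrist_force: [-0.6, 0.8, -1.3]
opening: 0.0235
t 26.5 p [0.4109 0.342  0.2441] ang -7.0 F [-0.6  0.8 -1.3] open 0.0235 q6 137 q5 -0.0
[ 0.0562  0.0022 -0.1361] [ 0.0012 -0.0007 -0.0011]
[ 0.2728  0.002  -0.1769] [ 0.0012 -0.0007 -0.0011]
```

```bash
python3 -m crank '.0562 0 -.1361 0 0 0;.0562 0 -.1361 0 0 0;.0562 0 -.1361 0 0 0;.095 0 -.1434 0 0 0;.14 0 -.152 0 0 0;.18 0 -.1595 0 0 0;.22 0 -.167 0 0 0;.26 0 -.1745 0 0 0'
python3 -m crank '.013 0 -.002 0 0 0;.013 0 -.002 0 0 0;.013 0 -.002 0 0 0;.013 0 -.002 0 0 0;.013 0 -.002 0 0 0'
python3 go.py .660 .133 .137 -7
```

```text
time: 27.3
ee_pos: [0.6489, 0.1362, 0.2437]
tcp_rot: [-90.0, 0.1, -7.1]
wrist_force: [-0.3, 0.2, -0.3]
opening: 0.0237
time: 27.8
ee_pos: [0.6596, 0.134, 0.2459]
tcp_rot: [-90.0, -0.0, -7.0]
wrist_force: [0.1, -0.4, -0.9]
opening: 0.0234
t 27.8 p [0.6596 0.134  0.2459] ang -7.0 F [ 0.1 -0.4 -0.9] open 0.0234 q6 108 q5 0.0
[ 0.0004  0.1089 -0.001 ] [-0.0003 -0.      0.0005]
```

```bash
python3 -m crank '0 .025 -.001 0 0 0;0 .045 -.001 0 0 0;0 .06 -.001 0 0 0;0 .07 -.001 0 0 0;0 .076 -.001 0 0 0;0 .08 -.001 0 0 0;0 .08 -.001 0 0 0'
python3 -m crank '0 .008 0 0 0 0;0 .016 0 0 0 0;0 .022 0 0 0 0;0 .028 0 0 0 0;0 .031 0 0 0 0;0 .0325 0 0 0 0;0 .0325 0 0 0 0'
python3 go.py
```

```text
time: 28.5
ee_pos: [0.6603, 0.1326, 0.1654]
tcp_rot: [-90.0, -0.0, -7.0]
wrist_force: [0.2, 0.3, -0.5]
opening: 0.0237
time: 29.2
ee_pos: [0.6609, 0.1328, 0.1366]
tcp_rot: [-89.9, -0.3, -7.0]
wrist_force: [-5.1, 0.3, 24.4]
opening: 0.024
t 29.2 p [0.6609 0.1328 0.1366] ang -7.0 F [-5.1  0.3 24.4] open 0.024 q6 108 q5 0.0
```

```bash
python3 -m crank '0 -.002 0 0 0 0;0 -.003 0 0 0 0;0 -.003 0 0 0 0;0 -.003 0 0 0 0' -.3
python3 -m crank '0 -.03 0 0 0 0;0 -.07 0 0 0 0;0 -.11 0 0 0 0;0 -.11 0 0 0 0;0 -.11 0 0 0 0;0 -.11 0 0 0 0'
python3 go.py .415 .405 .24 -7
```

```text
time: 29.6
ee_pos: [0.6602, 0.1324, 0.135]
tcp_rot: [-90.0, 0.1, -7.1]
wrist_force: [-0.3, -0.6, 0.4]
opening: 0.0552
time: 30.2
ee_pos: [0.6601, 0.1325, 0.2442]
tcp_rot: [-90.0, 0.1, -7.0]
wrist_force: [0.3, -0.8, -0.9]
opening: 0.0554
t 30.2 p [0.6601 0.1325 0.2442] ang -7.0 F [ 0.3 -0.8 -0.9] open 0.0554 q6 108 q5 -0.0
[-0.2767  0.0046  0.2404] [ 0.0007 -0.0008 -0.002 ]
```

```bash
python3 -m crank '-.277 .004 .2405 0 0 0;-.277 .004 .2405 0 0 0;-.277 .004 .2405 0 0 0;-.277 .004 .2405 0 0 0;-.277 .004 .2405 0 0 0;-.277 .004 .2405 0 0 0;-.277 .004 .2405 0 0 0;-.277 .004 .2405 0 0 0'
python3 -m crank '0 .03 0 0 0 0;0 .06 0 0 0 0;0 .09 0 0 0 0;0 .117 0 0 0 0;0 .117 0 0 0 0;0 .117 0 0 0 0;0 .117 0 0 0 0'
python3 -m crank '0 0 0 0 0 0;0 0 0 0 0 0;0 0 0 0 0 0;0 0 0 0 0 0;0 0 0 0 0 0;0 0 0 0 0 0' 1 100
python3 go.py
python3 -m crank '0 -.03 0 0 0 0;0 -.06 0 0 0 0;0 -.09 0 0 0 0;0 -.12 0 0 0 0;0 -.12 0 0 0 0;0 -.12 0 0 0 0;0 -.12 0 0 0 0'
python3 go.py .42 .15 .243 -7 .653 .0695 .243 -7
```

```text
time: 31.0
ee_pos: [0.4116, 0.4074, 0.2402]
tcp_rot: [-90.1, 0.1, -6.9]
wrist_force: [0.7, -1.1, -0.4]
opening: 0.0553
time: 31.7
ee_pos: [0.4155, 0.4054, 0.1263]
tcp_rot: [-89.9, -0.1, -7.1]
wrist_force: [-0.6, 0.2, 0.9]
opening: 0.0552
time: 32.3
ee_pos: [0.4152, 0.4057, 0.1262]
tcp_rot: [-89.9, -0.1, -7.0]
wrist_force: [-1.4, -1.2, 6.0]
opening: 0.0233
t 32.3 p [0.4152 0.4057 0.1262] ang -7.0 F [-1.4 -1.2  6. ] open 0.0233 q6 141 q5 0.0
time: 33.0
ee_pos: [0.4147, 0.405, 0.2435]
tcp_rot: [-90.1, 0.1, -7.0]
wrist_force: [-0.2, -0.4, -1.4]
opening: 0.0234
t 33.0 p [0.4147 0.405  0.2435] ang -7.0 F [-0.2 -0.4 -1.4] open 0.0234 q6 141 q5 -0.0
[ 0.0365  0.0008 -0.2524] [ 0.0014 -0.0008 -0.0011]
[ 0.2776  0.0006 -0.3037] [ 0.0014 -0.0008 -0.0011]
```

```bash
python3 -m crank '.0365 0 -.2524 0 0 0;.0365 0 -.2524 0 0 0;.0365 0 -.2524 0 0 0;.0365 0 -.2524 0 0 0;.0365 0 -.2524 0 0 0;.0365 0 -.2524 0 0 0;.08 0 -.2616 0 0 0;.13 0 -.2723 0 0 0'
python3 -m crank '.04 0 -.0085 0 0 0;.08 0 -.017 0 0 0;.12 0 -.0255 0 0 0;.1476 0 -.0314 0 0 0;.1476 0 -.0314 0 0 0;.1476 0 -.0314 0 0 0;.1476 0 -.0314 0 0 0;.1476 0 -.0314 0 0 0'
python3 go.py .653 .0695 .137 -7
```

```text
time: 33.8
ee_pos: [0.5098, 0.119, 0.2447]
tcp_rot: [-90.0, -0.0, -7.0]
wrist_force: [0.4, 1.6, -0.2]
opening: 0.0233
time: 34.6
ee_pos: [0.6514, 0.0707, 0.2453]
tcp_rot: [-90.0, -0.0, -7.0]
wrist_force: [-1.0, -0.3, -0.9]
opening: 0.0238
t 34.6 p [0.6514 0.0707 0.2453] ang -7.0 F [-1.  -0.3 -0.9] open 0.0238 q6 103 q5 0.0
[ 0.0017  0.1083 -0.001 ] [-0.0002 -0.      0.0004]
```

```bash
python3 -m crank '.001 .025 -.001 0 0 0;.001 .045 -.001 0 0 0;.001 .06 -.001 0 0 0;.001 .07 -.001 0 0 0;.001 .076 -.001 0 0 0;.001 .08 -.001 0 0 0;.001 .08 -.001 0 0 0'
python3 -m crank '0 .008 0 0 0 0;0 .016 0 0 0 0;0 .022 0 0 0 0;0 .028 0 0 0 0;0 .031 0 0 0 0;0 .0325 0 0 0 0;0 .0325 0 0 0 0'
python3 go.py
```

```text
time: 35.3
ee_pos: [0.6529, 0.0691, 0.1649]
tcp_rot: [-90.0, -0.0, -7.0]
wrist_force: [-0.3, -0.3, -0.9]
opening: 0.0235
time: 36.0
ee_pos: [0.6536, 0.0691, 0.1361]
tcp_rot: [-89.9, -0.3, -7.0]
wrist_force: [-5.8, 0.4, 24.3]
opening: 0.0238
t 36.0 p [0.6536 0.0691 0.1361] ang -7.0 F [-5.8  0.4 24.3] open 0.0238 q6 103 q5 0.0
```

```bash
python3 -m crank '0 -.002 0 0 0 0;0 -.003 0 0 0 0;0 -.003 0 0 0 0;0 -.003 0 0 0 0' -.3
python3 -m crank '0 -.03 0 0 0 0;0 -.07 0 0 0 0;0 -.11 0 0 0 0;-.05 -.13 -.04 0 0 0;-.157 -.13 -.14 0 0 0;-.157 -.13 -.14 0 0 0;-.157 -.13 -.14 0 0 0;-.157 -.13 -.14 0 0 0'
python3 -m crank '0 0 0 0 0 0;0 0 0 0 0 0;0 0 0 0 0 0' -1
python3 - <<'E'
from h import *
st()
import json
im,c=cam('wrist'); np.save('w6.npy',im); json.dump({k:np.array(v).tolist() for k,v in c.items()},open('w6.json','w')); a=cv2.resize(im,(600,450))
s,_=cam('scene'); d,_=cam('side')
b=np.vstack([a[:,:480],np.zeros((0,480,3),np.uint8)])
e=cv2.resize(s[150:290,170:340],None,fx=1.85,fy=1.6)
f=cv2.resize(d[110:300,160:330],None,fx=1.85,fy=1.18)
col=np.vstack([e[:225],f[:225]]); col=cv2.resize(col,(314,450))
save(np.hstack([a[:,:480],col]),'w6.png')
E
```

```text
time: 36.4
ee_pos: [0.6528, 0.0689, 0.1345]
tcp_rot: [-90.0, 0.1, -7.0]
wrist_force: [-0.5, -0.6, 0.3]
opening: 0.0555
time: 37.2
ee_pos: [0.4769, -0.0525, 0.2661]
tcp_rot: [-90.0, -0.0, -7.2]
wrist_force: [0.6, 0.2, 0.8]
opening: 0.0555
time: 37.5
ee_pos: [0.4809, -0.0501, 0.2647]
tcp_rot: [-90.0, 0.0, -7.0]
wrist_force: [0.4, 0.8, -0.5]
opening: 0.0856
{'time': np.float64(37.5), 'q': array([-5.9540e+00, -3.5230e+00,  4.0000e+00,  9.7562e+01,  8.0000e-03,
        9.1048e+01]), 'ee_pos': array([ 0.481, -0.05 ,  0.265]), 'tcp_rot': array([-8.9993e+01,  3.9000e-02, -7.0020e+00]), 'wrist_force': array([ 0.408,  0.815, -0.473]), 'opening': np.float64(0.086)}
```

View pics/w6.png

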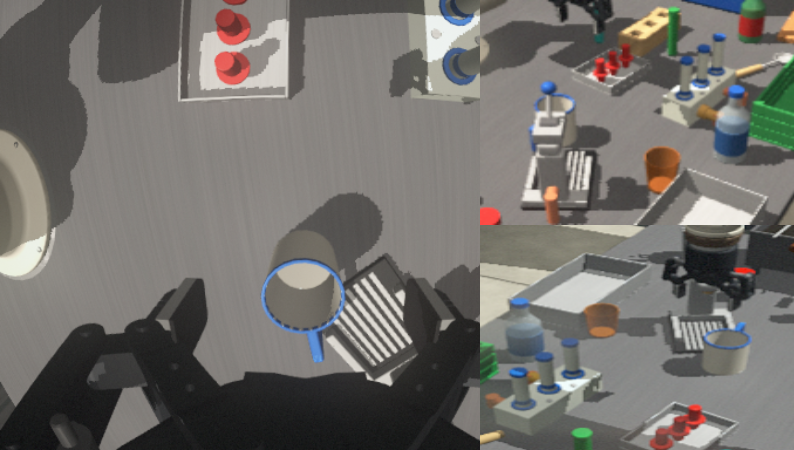

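All three tubes are home. In the wrist view the jug's rim centre is at (303,297) and its handle tip at (318,358), pointing toward the tap. The tray is at (370,320).

Run:
```python
from h import *
import json
c=json.load(open('w6.json')); im=np.load('w6.npy'); k=512/600
hsv=cv2.cvtColor(im,cv2.COLOR_RGB2HSV); m=cv2.inRange(hsv,(100,90,50),(125,255,255)); m[:int(220*k)]=0
n,l,s,ce=cv2.connectedComponentsWithStats(m)
for i in range(1,n):
    if s[i,4]>60:
        a=np.argwhere(l==i)[:,::-1]; print(s[i].tolist())
        w=np.array([onz(c,*q,.1,True)[:2] for q in a])
        # rim: robust circle r~.04
        from scipy.optimize import least_squares
        r=least_squares(lambda p:np.hypot(w[:,0]-p[0],w[:,1]-p[1])-p[2],[*w.mean(0),.04],loss='soft_l1',f_scale=.001); print('rim',r.x.round(4))
        far=w[np.hypot(*(w-r.x[:2]).T)>.05]
        wh=np.array([onz(c,*q,.092,True)[:2] for q in a]); far=wh[np.hypot(*(w-r.x[:2]).T)>.05]
        if len(far):
            d=far-r.x[:2]; e=far[np.argsort(-np.hypot(*d.T))[:5]].mean(0); u=far.mean(0)-r.x[:2]
            print('end',e.round(4),np.hypot(*(e-r.x[:2])).round(4),'ang',np.degrees(np.arctan2(u[1],u[0])).round(1))
print([onz(c,q[0]*k,q[1]*k,.01,True)[:2].round(3).tolist() for q in [(383,255),(340,300),(328,345)]])
```

```text
[223, 221, 72, 89, 909]
rim [ 0.4687 -0.1392  0.0398]
end [ 0.475  -0.2216] 0.0826 ang -85.3
[[0.565, -0.14], [0.508, -0.193], [0.487, -0.26]]
```

```bash
python3 -m crank '0 0 0 0 -1.117 0;0 0 0 0 -1.117 0;0 0 0 0 -1.117 0;0 0 0 0 -1.117 0;0 0 0 0 -1.117 0;0 0 0 0 -1.117 0;0 0 0 0 -1.117 0;0 0 0 0 -1.117 0' 0
python3 -m crank '0 0 0 0 -1.117 0;0 0 0 0 -1.117 0;0 0 0 0 -1.117 0;0 0 0 0 -1.117 0;0 0 0 0 -1.117 0;0 0 0 0 -1.117 0;0 0 0 0 -1.117 0;0 0 0 0 -1.117 0'
python3 -m crank '0 0 0 0 -1.117 0;0 0 0 0 -1.117 0;0 0 0 0 -1.117 0;0 0 0 0 -1.117 0;0 0 0 0 -1.117 0;0 0 0 0 -1.117 0;0 0 0 0 -1.117 0;0 0 0 0 -1.117 0'
python3 -m crank '0 0 0 0 0 0;0 0 0 0 0 0'
cat > jug.py <<'E'
import sys; from h import *
from scipy.optimize import least_squares
zr=float(sys.argv[2])
im,c=cam('wrist'); save(cv2.resize(im,(640,480)),sys.argv[1])
hsv=cv2.cvtColor(im,cv2.COLOR_RGB2HSV); m=cv2.inRange(hsv,(100,90,50),(125,255,255))
n,l,s,ce=cv2.connectedComponentsWithStats(m)
for i in range(1,n):
    if s[i,4]>150:
        a=np.argwhere(l==i)[:,::-1]
        w=np.array([onz(c,*q,zr,True)[:2] for q in a])
        r=least_squares(lambda p:np.hypot(w[:,0]-p[0],w[:,1]-p[1])-p[2],[*w.mean(0),.04],loss='soft_l1',f_scale=.001).x
        if abs(r[2]-.04)>.006: continue
        print(s[i].tolist(),'rim',r.round(4))
        wh=np.array([onz(c,*q,zr-.008,True)[:2] for q in a]); far=wh[np.hypot(*(w-r[:2]).T)>.052]
        if len(far):
            d=far-r[:2]; e=far[np.argsort(-np.hypot(*d.T))[:5]].mean(0); u=far.mean(0)-r[:2]
            print('end',e.round(4),np.hypot(*(e-r[:2])).round(4),'ang',np.degrees(np.arctan2(u[1],u[0])).round(1))
E
python3 jug.py w7.png .1; python3 go.py
```

```text
time: 38.45
ee_pos: [0.4804, -0.0503, 0.2649]
tcp_rot: [-90.0, 0.0, 57.3]
wrist_force: [0.5, -0.5, 0.3]
opening: 0.0431
time: 39.25
ee_pos: [0.4804, -0.0503, 0.2649]
tcp_rot: [-90.0, -0.0, 121.3]
wrist_force: [-0.2, -0.2, -0.7]
opening: 0.0429
time: 40.05
ee_pos: [0.4804, -0.0503, 0.2649]
tcp_rot: [-90.0, -0.0, -174.7]
wrist_force: [-0.3, -0.1, -0.4]
opening: 0.0427
time: 40.25
ee_pos: [0.4802, -0.0505, 0.265]
tcp_rot: [-90.0, -0.0, -175.2]
wrist_force: [-1.2, -0.8, -0.0]
opening: 0.0429
[239, 14, 81, 120, 1365] rim [ 0.4687 -0.1426  0.0414]
end [ 0.4748 -0.223 ] 0.0806 ang -85.3
t 40.3 p [ 0.4802 -0.0505  0.2651] ang -175.1 F [ 0.2 -0.4 -0. ] open 0.0425 q6 -101 q5 0.0
```

View pics/w7.png

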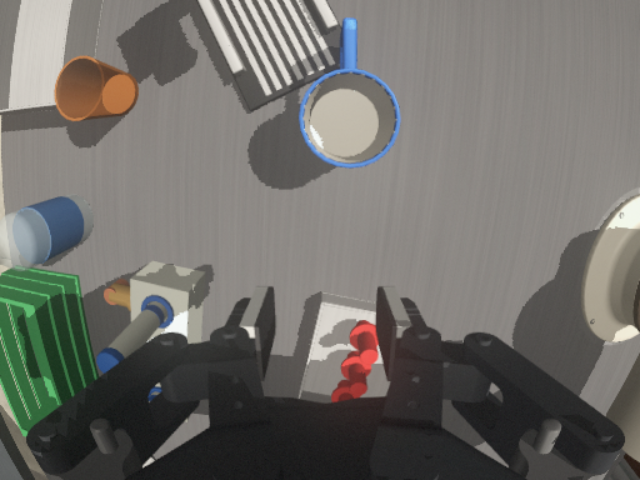

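```bash
python3 -m crank '.02 0 .168 0 0 0;.02 0 .168 0 0 0;.02 0 .168 0 0 0;.02 0 .168 0 0 0;.02 .03 .168 0 0 0;.02 .07 .168 0 0 0;.02 .1 .168 0 0 0;.02 .12 .168 0 0 0'
python3 -m crank '0 .03 0 0 0 0;0 .05 0 0 0 0;0 .065 0 0 0 0;0 .074 0 0 0 0;0 .074 0 0 0 0;0 .074 0 0 0 0'
python3 go.py .475 -.2195 .07 -175; python3 jug.py w8.png .1
```

```text
time: 41.1
ee_pos: [0.4738, -0.2195, 0.1426]
tcp_rot: [-90.1, -0.1, -175.2]
wrist_force: [0.4, 0.4, 0.2]
opening: 0.0428
time: 41.7
ee_pos: [0.475, -0.22, 0.0721]
tcp_rot: [-90.0, 0.0, -175.1]
wrist_force: [1.1, -0.1, 0.9]
opening: 0.0428
t 41.7 p [ 0.475  -0.22    0.0721] ang -175.1 F [ 1.1 -0.1  0.9] open 0.0428 q6 -120 q5 -0.0
[-0.0001  0.0021 -0.0005] [-0.0005 -0.0011 -0.0009]
```

View pics/w8.png

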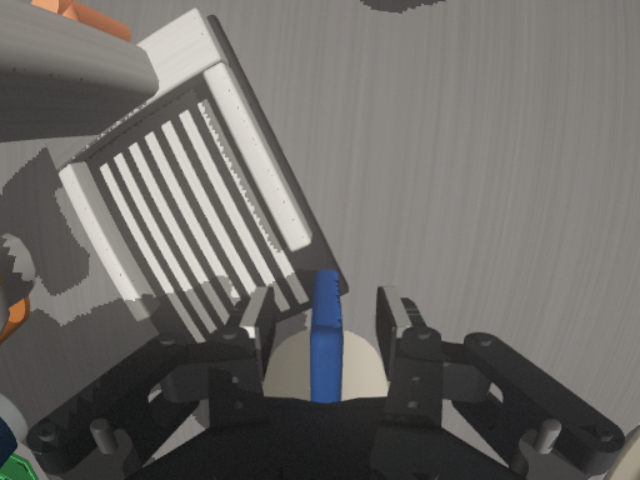

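The handle bar is centred between the pads at (327,330). The tray's rails are clearly visible, so I'll measure the lane from them and then close on the bar.

```bash
python3 - <<'E'
from h import *
c=vision.get_calibration('wrist')
f=lambda x,y:onz(c,x*.8,y*.8,.028,True)[:2]
L=[f(85,165),f(155,305)]; Rr=[f(207,75),f(290,250)]; O=[f(224,63),f(311,240)]; OL=[f(60,172),f(137,318)]
for n,p in [('Lin',L),('Rin',Rr),('Rout',O),('Lout',OL)]:
    d=p[0]-p[1]; print(n,p[0].round(4),p[1].round(4),'ang',np.degrees(np.arctan2(d[1],d[0])).round(1))
S=np.array([.566,-.260])
for th in (-58,-59,-60,-61):
    t=np.radians(th); uy=np.array([-np.sin(t),np.cos(t)]); ux=np.array([np.cos(t),np.sin(t)])
    print(th,[(((q-S)@ux).round(4),((q-S)@uy).round(4)) for q in L+Rr])
E
python3 -m crank '0 .002 0 0 0 0;0 .002 0 0 0 0;0 .002 0 0 0 0;0 .002 0 0 0 0;0 .002 0 0 0 0;0 .002 0 0 0 0' 1 110
python3 go.py
```

```text
Lin [ 0.611  -0.2708] [ 0.5691 -0.1935] ang -61.5
Rin [ 0.5403 -0.3168] [ 0.4936 -0.2332] ang -60.8
Rout [ 0.5322 -0.3228] [ 0.4836 -0.2393] ang -59.8
Lout [ 0.6303 -0.2667] [ 0.5823 -0.183 ] ang -60.2
-58 [(np.float64(0.033), np.float64(0.0325)), (np.float64(-0.0548), np.float64(0.0379)), (np.float64(0.0345), np.float64(-0.0519)), (np.float64(-0.0611), np.float64(-0.0472))]
-59 [(np.float64(0.0324), np.float64(0.033)), (np.float64(-0.0554), np.float64(0.0369)), (np.float64(0.0354), np.float64(-0.0513)), (np.float64(-0.0602), np.float64(-0.0482))]
-60 [(np.float64(0.0318), np.float64(0.0336)), (np.float64(-0.0561), np.float64(0.0359)), (np.float64(0.0363), np.float64(-0.0507)), (np.float64(-0.0594), np.float64(-0.0493))]
-61 [(np.float64(0.0312), np.float64(0.0341)), (np.float64(-0.0567), np.float64(0.035)), (np.float64(0.0372), np.float64(-0.05)), (np.float64(-0.0585), np.float64(-0.0503))]
time: 42.35
ee_pos: [0.4749, -0.22, 0.0698]
tcp_rot: [-90.0, 0.1, -175.1]
wrist_force: [1.1, -1.8, 5.2]
opening: 0.0104
t 42.4 p [ 0.4749 -0.22    0.0698] ang -175.1 F [ 1.1 -1.8  5.2] open 0.0104 q6 -120 q5 -0.0
```

```bash
python3 -m crank '0 -.006 0 0 0 0;0 -.012 0 0 0 0;0 -.018 0 0 0 0;0 -.022 0 0 0 0;0 -.022 0 0 0 0;0 -.022 0 0 0 0'
python3 -m crank '.004 -.022 -.008 0 .12 0;.008 -.022 -.0165 0 .24 0;.012 -.022 -.025 0 .36 0;.016 -.022 -.033 0 .48 0;.02 -.022 -.041 0 .6 0;.024 -.022 -.05 0 .72 0;.028 -.022 -.058 0 .84 0;.0314 -.022 -.066 0 .958 0' 1 110
python3 go.py .4015 -.0935 .092 75
python3 - <<'E'
from h import *
s,_=cam('scene'); d,_=cam('side')
save(np.hstack([cv2.resize(s[170:290,160:280],(400,400)),cv2.resize(d[120:280,210:370],(400,400))]),'x9.png')
E
```

```text
time: 42.95
ee_pos: [0.4746, -0.2198, 0.0912]
tcp_rot: [-90.0, -0.0, -175.0]
wrist_force: [-0.5, -0.2, -3.5]
opening: 0.0103
time: 43.75
ee_pos: [0.437, -0.1563, 0.1129]
tcp_rot: [-90.0, -0.0, 129.8]
wrist_force: [0.7, -0.5, -3.6]
opening: 0.0105
t 43.8 p [ 0.437  -0.1563  0.1129] ang 129.8 F [ 0.7 -0.5 -3.6] open 0.0105 q6 -59 q5 -0.0
[ 0.071   0.0209 -0.0129] [-8.000e-04  9.561e-01  5.000e-04]
```

View pics/x9.png

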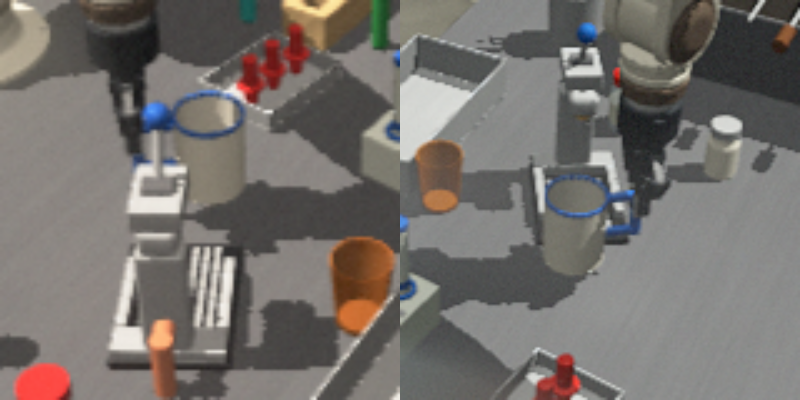

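The jug is held upright and clear of the tray: its rim is at (210,110) in the left half and (577,197) in the right half. The handle is still in the pads.

```bash
python3 -m crank '.009 .003 -.002 0 .12 0;.018 .006 -.003 0 .24 0;.027 .009 -.005 0 .36 0;.036 .012 -.006 0 .48 0;.045 .015 -.008 0 .6 0;.053 .018 -.01 0 .72 0;.062 .021 -.011 0 .84 0;.071 .021 -.013 0 .956 0'
python3 -m crank '0 0 0 0 0 0;0 0 0 0 0 0'
python3 jug.py w10.png .122; python3 go.py .4315 -.1457 .092 75 .4865 -.2405 .092 75
```

```text
time: 44.65
ee_pos: [0.4014, -0.0939, 0.0916]
tcp_rot: [-89.9, -0.0, 75.2]
wrist_force: [-0.5, -1.1, -3.8]
opening: 0.0103
time: 44.85
ee_pos: [0.4021, -0.0942, 0.0923]
tcp_rot: [-90.0, -0.0, 75.6]
wrist_force: [0.6, 0.1, -3.2]
opening: 0.0103
t 44.9 p [ 0.4021 -0.0944  0.0923] ang 75.6 F [ 0.3  0.4 -3.8] open 0.0104 q6 1 q5 0.0
[-0.0424  0.0003 -0.0412] [0.0002 0.0097 0.    ]
[-0.1205  0.0003 -0.1182] [0.0002 0.0097 0.    ]
```

View pics/w10.png

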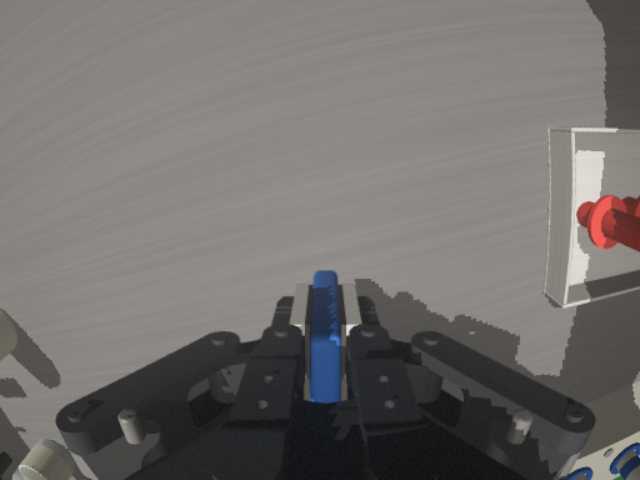

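The bar is held squarely in the pads at (325,335). Next I'll locate the rim against the tap ball using the two fixed cameras.

```bash
cat > rim.py <<'E'
import sys; from h import *
from scipy.optimize import least_squares
x0=np.array(list(map(float,sys.argv[1:4])))
cs={n:cam(n) for n in ['scene','side']}; tips={}
for n,(im,c) in cs.items():
    hsv=cv2.cvtColor(im,cv2.COLOR_RGB2HSV); m=cv2.inRange(hsv,(105,90,50),(125,255,255))
    a=np.argwhere(m)[:,::-1].astype(float)
    w=np.array([onz(c,*q,x0[2])[:2] for q in a]); k=np.abs(np.hypot(*(w-x0[:2]).T)-.039)<.012
    w=w[k]; r=least_squares(lambda p:np.hypot(w[:,0]-p[0],w[:,1]-p[1])-p[2],[*x0[:2],.04],loss='soft_l1',f_scale=.001).x
    print(n,'rim',len(w),r.round(4))
    t=proj(c,(.569,-.268,.265)); k,l,s,ce=cv2.connectedComponentsWithStats(m)
    i=min(range(1,k),key=lambda i:np.hypot(*(ce[i]-t))+(100 if s[i,4]<15 else 0))
    b=s[i]; tips[n]=(b[0]+b[2]/2-.5,b[1]+b[3]/2-.5); print(n,'tip',b.tolist(),tips[n],t.round(1))
print('tip',tri(cs['scene'][1],tips['scene'],cs['side'][1],tips['side']))
E
python3 rim.py .478 -.114 .122
```

```text
scene rim 102 [ 0.4794 -0.1178  0.0406]
scene tip [202, 200, 11, 15, 76] (np.float64(207.0), np.float64(207.0)) [207.  205.8]
side rim 98 [ 0.4846 -0.1172  0.0387]
side tip [281, 129, 8, 9, 54] (np.float64(284.5), np.float64(133.0)) [284.3 133.9]
tip (array([ 0.57155745, -0.27284227,  0.26470949]), np.float64(0.0020267702111919114))
```

```bash
python3 -m crank '-.01 0 -.0097 0 0 0;-.02 0 -.0193 0 0 0;-.03 0 -.029 0 0 0;-.04 0 -.0387 0 0 0;-.05 0 -.0483 0 0 0;-.06 .002 -.058 0 0 0;-.07 .004 -.0677 0 0 0;-.08 .006 -.0773 0 0 0'
python3 go.py
python3 -m crank '-.01 0 -.0097 0 0 0;-.02 0 -.0193 0 0 0;-.03 0 -.029 0 0 0;-.04 0 -.0387 0 0 0;-.04 0 -.0387 0 0 0;-.04 0 -.0387 0 0 0'
python3 go.py; python3 rim.py .563 -.261 .115; python3 jug.py w11.png .115
```

```text
time: 45.8
ee_pos: [0.4568, -0.1921, 0.0859]
tcp_rot: [-90.0, -0.0, 75.3]
wrist_force: [-0.3, 0.0, -3.3]
opening: 0.0103
t 45.8 p [ 0.4568 -0.1921  0.0859] ang 75.3 F [-0.3  0.  -3.3] open 0.0103 q6 -8 q5 0.0
time: 46.4
ee_pos: [0.4837, -0.2398, 0.086]
tcp_rot: [-90.0, -0.0, 75.3]
wrist_force: [-0.5, 0.7, -4.6]
opening: 0.0103
t 46.4 p [ 0.4837 -0.2398  0.086 ] ang 75.3 F [-0.5  0.7 -4.6] open 0.0103 q6 -12 q5 0.0
scene rim 42 [ 0.5625 -0.2644  0.0406]
scene tip [202, 201, 9, 8, 57] (np.float64(206.0), np.float64(204.5)) [207.  205.8]
side rim 70 [ 0.5663 -0.264   0.0389]
side tip [280, 129, 8, 9, 53] (np.float64(283.5), np.float64(133.0)) [284.3 133.9]
tip (array([ 0.56903177, -0.26778579,  0.26908735]), np.float64(0.005646580542807581))
```

```bash
python3 -m crank '0 .003 0 0 0 0;0 .006 0 0 0 0;0 .007 0 0 0 0;0 .007 0 0 0 0;0 .007 0 0 0 0'
python3 -m crank '0 0 0 0 0 0;0 0 0 0 0 0;0 0 0 0 0 0;0 0 0 0 0 0' 0.3
python3 -m crank '0 -.03 0 0 0 0;0 -.06 0 0 0 0;0 -.09 0 0 0 0;0 -.12 .05 0 0 0;0 -.12 .1 0 0 0;0 -.12 .1 0 0 0;0 -.12 .1 0 0 0'
python3 go.py; python3 rim.py .564 -.263 .11
python3 - <<'E'
from h import *
s,_=cam('scene'); d,_=cam('side')
save(np.hstack([cv2.resize(s[170:290,160:280],(400,400)),cv2.resize(d[120:240,220:340],(400,400))]),'x12.png')
E
```

```text
time: 47.05
ee_pos: [0.4835, -0.2394, 0.0799]
tcp_rot: [-90.0, -0.0, 75.3]
wrist_force: [-3.7, 3.3, 3.4]
opening: 0.0101
time: 47.45
ee_pos: [0.4837, -0.2397, 0.0794]
tcp_rot: [-90.0, 0.0, 75.3]
wrist_force: [-0.8, 0.3, -0.2]
opening: 0.0301
time: 48.15
ee_pos: [0.3863, -0.2142, 0.2001]
tcp_rot: [-90.1, 0.0, 75.2]
wrist_force: [1.5, -0.3, 0.1]
opening: 0.03
t 48.1 p [ 0.3863 -0.2142  0.2001] ang 75.2 F [ 1.5 -0.3  0.1] open 0.03 q6 -14 q5 -0.0
scene rim 58 [ 0.5622 -0.2642  0.0414]
scene tip [203, 201, 8, 8, 52] (np.float64(206.5), np.float64(204.5)) [207.  205.8]
side rim 96 [ 0.5657 -0.2624  0.0387]
side tip [281, 129, 8, 9, 56] (np.float64(284.5), np.float64(133.0)) [284.3 133.9]
tip (array([ 0.56785257, -0.26746547,  0.2689987 ]), np.float64(0.001032170921074499))
```

View pics/x12.png

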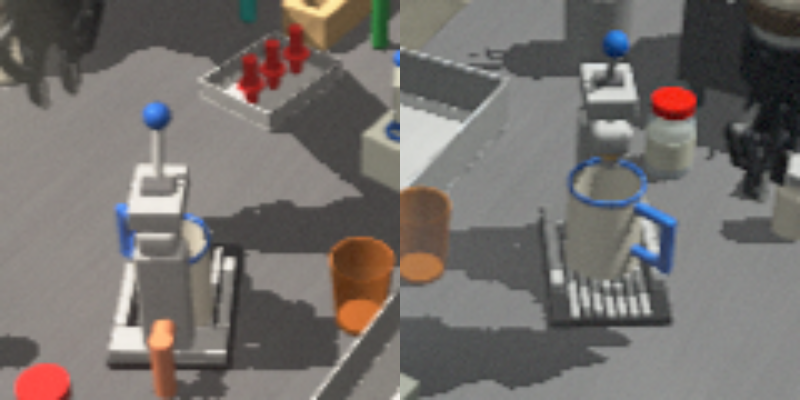

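The jug now stands between the rails under the spout, with its rim centre at (.564,-.263) against an estimated spout at (.564,-.261). Next is the lever: I'll come down over the ball with the jaws across it.

```bash
python3 -m crank '0 -.02 0 0 .13 0;0 -.05 0 0 .26 0;0 -.08 0 0 .39 0;0 -.11 0 0 .52 0;0 -.14 0 0 .65 0;0 -.14 0 0 .789 0;0 -.14 0 0 .789 0;0 -.14 0 0 .789 0' -0.2
python3 go.py .568 -.2675 .34 30
```

```text
time: 49.15
ee_pos: [0.3874, -0.2143, 0.3382]
tcp_rot: [-89.9, 0.1, 30.3]
wrist_force: [-0.8, 0.4, -1.0]
opening: 0.0515
t 49.1 p [ 0.3874 -0.2143  0.3382] ang 30.3 F [-0.8  0.4 -1. ] open 0.0515 q6 31 q5 0.0
[ 0.129  -0.0021 -0.1371] [-0.0015  0.0057 -0.0009]
```

```bash
python3 -m crank '.03 0 -.033 0 0 0;.06 0 -.066 0 0 0;.09 0 -.1 0 0 0;.129 0 -.137 0 0 0;.129 0 -.137 0 0 0;.129 0 -.137 0 0 0;.129 0 -.137 0 0 0'
python3 - <<'E'
from h import *
im,c=cam('wrist'); hsv=cv2.cvtColor(im,cv2.COLOR_RGB2HSV); m=cv2.inRange(hsv,(100,90,50),(125,255,255)); k,l,s,ce=cv2.connectedComponentsWithStats(m)
print([(s[i].tolist(),onz(c,*ce[i],.265,True).round(4)) for i in range(1,k) if s[i,4]>60]); save(cv2.resize(im,(640,480)),'w13.png')
E
python3 go.py .568 -.2675 .257 30
```

```text
time: 49.85
ee_pos: [0.5665, -0.2678, 0.3393]
tcp_rot: [-90.0, 0.0, 30.2]
wrist_force: [-0.4, -0.0, 1.0]
opening: 0.0515
[([410, 0, 22, 17, 170], array([ 0.593 , -0.0723,  0.265 ])), ([439, 88, 32, 33, 502], array([ 0.656 , -0.1229,  0.265 ])), ([210, 109, 84, 69, 814], array([ 0.5283, -0.2293,  0.265 ])), ([245, 189, 35, 33, 874], array([ 0.567 , -0.2674,  0.265 ]))]
t 49.9 p [ 0.5661 -0.2678  0.3404] ang 30.1 F [-0.5  0.2 -0.2] open 0.0514 q6 35 q5 -0.0
[ 0.0018  0.0834 -0.0007] [0.0009 0.0025 0.0006]
```

View pics/w13.png

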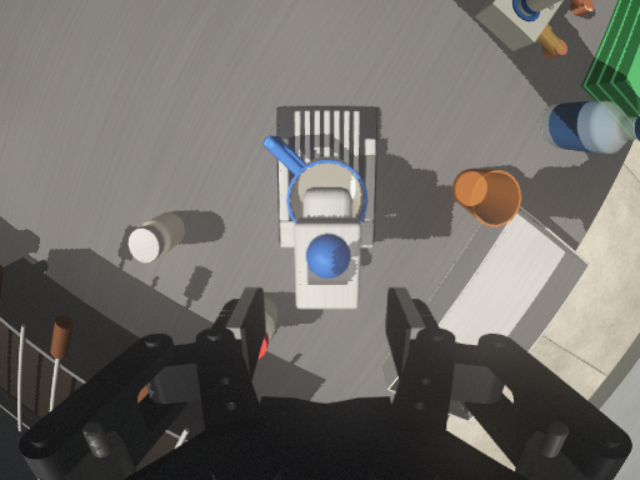

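The ball, at (327,256), lies at (.567,-.2675), and the jug sits squarely in the lane. I'll descend and grip it gently.

```bash
python3 -m crank '.001 .025 0 0 0 0;.001 .05 0 0 0 0;.001 .07 0 0 0 0;.001 .083 0 0 0 0;.001 .083 0 0 0 0;.001 .083 0 0 0 0'
python3 -m crank '0 0 0 0 0 0;0 0 0 0 0 0;0 0 0 0 0 0;0 0 0 0 0 0;0 0 0 0 0 0' 1 25
python3 go.py .6006 -.3257 .257 30
```

```text
time: 50.5
ee_pos: [0.5671, -0.2674, 0.2584]
tcp_rot: [-90.1, -0.1, 30.1]
wrist_force: [-0.1, -0.3, -0.1]
opening: 0.0513
time: 51.0
ee_pos: [0.5681, -0.2675, 0.2578]
tcp_rot: [-90.1, -0.1, 30.1]
wrist_force: [-2.1, 1.6, 6.7]
opening: 0.024
t 51.0 p [ 0.5681 -0.2675  0.2578] ang 30.1 F [-2.1  1.6  6.7] open 0.024 q6 35 q5 0.0
[-0.001   0.0009 -0.0667] [0.0014 0.0016 0.0011]
```

```bash
python3 -m crank '0 -.004 -.0085 0 0 0;0 -.0065 -.017 0 0 0;0 -.008 -.025 0 0 0;0 -.0086 -.0335 0 0 0;0 -.008 -.042 0 0 0;0 -.0065 -.0505 0 0 0;0 -.004 -.059 0 0 0;0 0 -.068 0 0 0'
python3 -m crank '0 0 0 0 0 0;0 0 0 0 0 0;0 0 0 0 0 0;0 0 0 0 0 0;0 0 0 0 0 0;0 0 0 0 0 0;0 0 0 0 0 0;0 0 0 0 0 0'
python3 - <<'E'
from h import *
im,c=cam('wrist'); s,S=cam('scene'); d,D=cam('side')
T={}
for n,m0,cc in [('scene',s,S),('side',d,D)]:
    hsv=cv2.cvtColor(m0,cv2.COLOR_RGB2HSV); m=cv2.inRange(hsv,(105,90,50),(125,255,255)); k,l,st_,ce=cv2.connectedComponentsWithStats(m)
    t=proj(cc,(.601,-.326,.265)); print(n,t.round(1),[st_[i].tolist() for i in range(1,k) if np.hypot(*(ce[i]-t))<20])
save(np.hstack([cv2.resize(im,(512,384)),cv2.resize(d[90:210,230:330],(288,384))]),'w14.png')
E
python3 go.py
```

```text
time: 51.8
ee_pos: [0.6025, -0.327, 0.2561]
tcp_rot: [-90.0, -0.0, 30.1]
wrist_force: [-0.9, 3.0, -1.2]
opening: 0.0243
time: 52.6
ee_pos: [0.6021, -0.3264, 0.2564]
tcp_rot: [-90.0, -0.0, 30.1]
wrist_force: [2.1, 0.3, 1.5]
opening: 0.0242
scene [203.7 219.4] [[200, 213, 8, 9, 49]]
side [282.5 123.5] [[279, 120, 8, 8, 50]]
t 52.8 p [ 0.6021 -0.3264  0.2564] ang 30.1 F [ 2.2 -0.2  1.6] open 0.0242 q6 31 q5 0.0
```

```bash
python3 -m crank '0 0 -.003 0 0 0;0 0 -.003 0 0 0;0 0 -.003 0 0 0;0 0 -.003 0 0 0;0 0 -.003 0 0 0;0 0 -.003 0 0 0;0 0 -.003 0 0 0;0 0 -.003 0 0 0'
python3 -m crank '0 0 0 0 0 0;0 0 0 0 0 0;0 0 0 0 0 0;0 0 0 0 0 0;0 0 0 0 0 0'
python3 -m crank '0 -.003 .011 0 0 0;0 -.006 .02 0 0 0;0 -.008 .029 0 0 0;0 -.0086 .0365 0 0 0;0 -.008 .045 0 0 0;0 -.0065 .0535 0 0 0;0 -.004 .062 0 0 0;0 0 .0725 0 0 0'
python3 -m crank '0 0 0 0 0 0;0 0 0 0 0 0;0 0 0 0 0 0;0 0 0 0 0 0'
python3 go.py; python3 rim.py .564 -.263 .11
```

```text
time: 53.55
ee_pos: [0.603, -0.3279, 0.2556]
tcp_rot: [-89.8, 0.0, 30.1]
wrist_force: [-2.9, 7.7, -1.3]
opening: 0.0245
time: 54.05
ee_pos: [0.603, -0.3279, 0.2556]
tcp_rot: [-89.8, 0.0, 30.1]
wrist_force: [-2.8, 6.3, -1.7]
opening: 0.0242
time: 54.85
ee_pos: [0.5669, -0.2657, 0.2561]
tcp_rot: [-90.0, -0.0, 30.1]
wrist_force: [3.0, -2.4, -0.4]
opening: 0.024
time: 55.25
ee_pos: [0.5672, -0.2662, 0.2567]
tcp_rot: [-90.0, -0.0, 30.1]
wrist_force: [-1.5, 3.3, 5.1]
opening: 0.0238
t 55.2 p [ 0.5672 -0.2662  0.2567] ang 30.1 F [-1.5  3.3  5.1] open 0.0238 q6 35 q5 0.0
scene rim 54 [ 0.5621 -0.2643  0.0414]
scene tip [203, 201, 8, 8, 49] (np.float64(206.5), np.float64(204.5)) [207.  205.8]
side rim 96 [ 0.5658 -0.2625  0.0388]
side tip [281, 130, 8, 8, 53] (np.float64(284.5), np.float64(133.5)) [284.3 133.9]
tip (array([ 0.56712789, -0.26637214,  0.26797447]), np.float64(0.0013686617429167513))
```

Pressing against the open stop gave about 8 N, and the ball is back at its shut position. I'll release it, retreat and run the final checks.

```bash
python3 -m crank '0 0 0 0 0 0;0 0 0 0 0 0;0 0 0 0 0 0;0 0 0 0 0 0' -0.2
python3 -m crank '0 -.03 0 0 0 0;0 -.06 0 0 0 0;0 -.09 0 0 0 0;-.04 -.09 .04 0 0 0;-.08 -.09 .08 0 0 0;-.12 -.09 .13 0 0 0;-.12 -.09 .13 0 0 0;-.12 -.09 .13 0 0 0'
python3 -m crank '0 0 0 0 0 0;0 0 0 0 0 0;0 0 0 0 0 0;0 0 0 0 0 0;0 0 0 0 0 0'
python3 go.py; python3 rim.py .564 -.263 .11
python3 - <<'E'
from h import *
Q={n:cam(n) for n in ['scene','side']}
mk={}
for n,(im,c) in Q.items():
    hsv=cv2.cvtColor(im,cv2.COLOR_RGB2HSV)
    old=np.load(n+'0.npy')
    for nm,lo,hi,pts in [('tubecap',(105,110,50),(125,255,255),[(.653,.0697,.166),(.660,.133,.166),(.6665,.1965,.166)]),('plug',(0,150,70),(6,255,255),[(.422,.09,.05),(.4275,.135,.05),(.434,.181,.05)])]:
        k,l,s,ce=cv2.connectedComponentsWithStats(cv2.inRange(hsv,lo,hi))
        for p in pts:
            u=proj(c,p); i=min([i for i in range(1,k) if s[i,4]>12],key=lambda i:np.hypot(*(ce[i]-u))); mk[(nm,p,n)]=ce[i]
            print(n,nm,'pred',u.round(1),'seen',ce[i].round(1),s[i].tolist())
for nm,p,n in list(mk):
    if n=='scene':
        q,e=tri(Q['scene'][1],mk[nm,p,'scene'],Q['side'][1],mk[nm,p,'side']); print(nm,q.round(4),round(e,4))
E
```

```text
time: 55.75
ee_pos: [0.5672, -0.2664, 0.2559]
tcp_rot: [-90.0, 0.0, 30.1]
wrist_force: [1.4, 0.3, -0.9]
opening: 0.051
time: 56.55
ee_pos: [0.3956, -0.213, 0.3481]
tcp_rot: [-90.1, -0.1, 30.0]
wrist_force: [-0.1, -0.7, 0.4]
opening: 0.0513
time: 57.05
ee_pos: [0.3987, -0.2141, 0.3459]
tcp_rot: [-90.0, 0.0, 30.1]
wrist_force: [-0.4, -0.2, -0.2]
opening: 0.0512
t 57.0 p [ 0.3987 -0.2141  0.3459] ang 30.1 F [-0.4 -0.2 -0.2] open 0.0512 q6 32 q5 -0.0
scene rim 53 [ 0.562  -0.2642  0.0414]
scene tip [203, 200, 8, 9, 53] (np.float64(206.5), np.float64(204.0)) [207.  205.8]
side rim 95 [ 0.5657 -0.2625  0.0389]
side tip [281, 130, 8, 8, 53] (np.float64(284.5), np.float64(133.5)) [284.3 133.9]
tip (array([ 0.5664901 , -0.2651689 ,  0.26883513]), np.float64(0.001683368915150459))
scene tubecap pred [281.2 187.2] seen [281.4 187.3] [279, 185, 6, 6, 29]
scene tubecap pred [290.4 179.8] seen [290.8 179.9] [288, 178, 7, 5, 31]
scene tubecap pred [299.  172.8] seen [298.7 172.8] [296, 171, 7, 5, 30]
scene plug pred [234.3 191.9] seen [237.7 191. ] [232, 182, 13, 19, 122]
scene plug pred [241.1 187.2] seen [237.7 191. ] [232, 182, 13, 19, 122]
scene plug pred [247.9 182.6] seen [248.4 183.8] [245, 177, 8, 15, 64]
side tubecap pred [209.1 209.6] seen [208. 208.] [204, 206, 9, 5, 35]
side tubecap pred [195.4 221.7] seen [194.6 220.5] [190, 217, 10, 8, 69]
side tubecap pred [180.9 234.6] seen [180.3 233.7] [175, 230, 11, 9, 77]
side plug pred [276.7 269. ] seen [274.4 271.2] [265, 262, 17, 19, 145]
side plug pred [268.3 278.9] seen [271.4 283.3] [270, 280, 4, 7, 14]
side plug pred [259.  289.4] seen [256.9 295.5] [252, 291, 12, 10, 48]
tubecap [0.6565 0.0671 0.1685] 0.0026
tubecap [0.6629 0.1314 0.1676] 0.0011
tubecap [0.6676 0.1949 0.1674] 0.0031
plug [0.4274 0.1023 0.0496] 0.0066
plug [0.4173 0.1277 0.0301] 0.0056
plug [0.4324 0.1914 0.0365] 0.0049
```

```bash
python3 -c "
from workcell import bot
print(bot.job_done())"
```

```text
the job is handed in; nothing more can be done
None
```

The whole job is done and handed in at about 57 s of the 210 s allowed; handing in gives no verdict.

- **Plugs and tubes:** I set all three red plugs down in the steel dish and pushed a tube into each port. All three tubes bottomed at the expected depth, with 24–31 N at the wrist.
- **Jug:** It had been knocked about 5 cm aside, with its handle toward the tap. I took it by the handle, turned it, slid it between the rails and set it down.
- **Tap:** I pushed the lever back until it pressed on its stop (about 8 N), held it open for more than two seconds, and pulled it shut.

Last checks from the two fixed cameras:
- **Tube caps:** all three were within about 2 pixels of where fully seated tubes should appear. Triangulated positions were within about 4 mm, and the expected camera error is about 2 mm.
- **Jug:** its rim centre was about 3 mm from the estimated spout position.
- **Lever:** its ball was back within 1 pixel of its starting place, so the tap reads as shut.
- **Gripper:** clear of everything.
- **Plugs in the dish:** this check was poor. The red blobs merged in the last images, so their triangulated positions were off by up to about 1.5 cm, but all fell within the dish. An earlier wrist picture had shown all three standing there.
- **Not checked at the end:** the bystander objects were not measured again, though the last pictures showed no sign of contact. The picture of the open lever could not be viewed because the picture limit was reached, so that step rests on the ball's measured position and the force at the stop.

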